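Make up a fuse kit and clear the bench

ROBOT

A 7-joint arm with a two-finger parallel gripper is mounted at the origin on the work surface. World frame = base frame: x ahead of the robot, y to its left, z up, the work surface at z = 0. Lengths are in m, angles in rad, forces in N, time in s.
With the tool pointing down it reaches from about 0.35 to 0.9 m from the base axis. Payload 19.9 kg.
Tool frame: the origin (TCP) lies midway between the tips of the shut fingers; the grasp point (between the pads) lies 19 mm behind it; z points along the fingers, y is the line along which they close (so a half turn about z gives the same grasp; the last joint's range is limited). The gripper opens to 94 mm and grips with 3 to 60 N. Pads are 16 mm wide; open, the fingers measure 119 mm over their backs; the gripper's body (75 mm by 177 mm) begins 78 mm behind the grasp point.
Start: joints at [-1.31, 0.417, -0.01, 1.614, 0.005, 1.111, -0.053], TCP at [0.186, 0.597, 0.205] pointing down, gripper open.
Joint ranges: [-2.81, 2.81], [-0.39, 2.02], [-1.27, 1.25], [0.06, 2.57], [-1.19, 4.33], [0.19, 2], [-2.82, 2.82]. Speed limits (rad/s): [1.89, 1.89, 2.39, 2.39, 3.01, 3.01, 3.01].

INTERFACE

Orientations are given as a unit quaternion [w, x, y, z].
In Python, from cell import get_obs, get_image, hand_in gives the robot as it stands.
- The arm moves only by the shell command python3 -m creep 'ROWS' [FORCE]. ROWS is JSON, a list that holds one entry, the list of rows, each a list of 7 numbers: the closure, from -1 (fully open) to 1 (shut), so that 0 is half open, then the shift along the world's x, y, z as a fraction of full scale, then the turn, a rotation vector about the world's x, y, z as a fraction of full scale. In form: [[[claw, tx, ty, tz, wx, wy, wz], ...]]. A call has 1 to 12 rows; each row shifts and turns the commanded pose from where the row before left it; what a row does not reach is not made up. Full scale, the value 1, is 30 cm for a shift and 180 degrees for a turn. A row lasts 1/12 s, in which the tool goes at most 41.7 mm and 7.16 degrees, less where a joint would pass 70% of its speed; a pose out of reach is approached as far as the arm can. A call with a number of a shift or a turn outside -1 to 1 is refused whole. A call with a gripper value outside its range is refused whole. The fingers move at their own pace and stop on an object; FORCE is the grip in N (left out, the last holds). Time passes only in rows, so rows that do not move let the fingers close. It gives the time, the measured TCP pose, the force, the opening and the grip force at its end, in the units of the state.
- get_obs(): the state, without advancing time (a new reading comes with each control period).
- get_image(name): name is "scene" or "top" or "wrist"; returns a dict with "img" (400x640x3 uint8, blue, green, red), "fx", "fy", "cx", "cy" (pixels), "R" (3x3) and "t" (3): a world point X has camera coordinates R X + t. Camera axes: x right, y down, z forward; pixel columns grow to the right and rows downward; lengths in m; the calibration is good to about 2 mm. A picture is of the moment at which its call begins. There is no depth.
- hand_in(): hands the job in; it is judged then, once.
The state is a dict: "time": time; "joint_pos": joint angles; "qvel": joint speeds; "effort": joint torques, N m; "tool_pos": TCP position; "eef_rot": TCP orientation; "contact_force": force on the tool from outside, world axes, zero at the start; "moment": the same for the moment, N m; "gripper_width": opening from 0.0 (shut) to 1.0 (fully open); "gripper_force": force on a finger pad.
Only numpy, scipy, OpenCV 4.12 (cv2) and the standard library are available. Lean on these libraries where they do the work, as an engineer would, in place of code of your own. Each camera call takes 0.05 s, during which the arm holds its last target. There are 200 camera calls.

TASK

Make up the fuse kit for the switchboard: with the hand scoop, scoop every fuse out of the white stock tray and tip it into the blue kit bin, without touching the fuses with the gripper. Park the empty scoop upright in the middle of the yellow-bordered rectangle, and nest all the emptied orange cups one inside another into one upright stack centred on the green ringed spot. Leave the other things on the bench where they are.

Things in the scene. Friction and masses are not known exactly. Their poses are not given: they have to be found in the camera images.
- fuse1_mid (a point): Cartridge fuse, a round-ended rod 44 mm long and 22 mm thick, white ceramic with a red band and steel ends, 30 g; five to seven of them lie in the white tray (the others are absent). Point at its middle, x along its length. Friction about 0.6; it rolls. To be moved with the scoop only, never touched by the fingers.
- fuse2_mid (a point): Cartridge fuse, a round-ended rod 44 mm long and 22 mm thick, white ceramic with a red band and steel ends, 30 g; five to seven of them lie in the white tray (the others are absent). Point at its middle, x along its length. Friction about 0.6; it rolls. To be moved with the scoop only, never touched by the fingers.
- fuse3_mid (a point): Cartridge fuse, a round-ended rod 44 mm long and 22 mm thick, white ceramic with a red band and steel ends, 30 g; five to seven of them lie in the white tray (the others are absent). Point at its middle, x along its length. Friction about 0.6; it rolls. To be moved with the scoop only, never touched by the fingers.
- fuse4_mid (a point): Cartridge fuse, a round-ended rod 44 mm long and 22 mm thick, white ceramic with a red band and steel ends, 30 g; five to seven of them lie in the white tray (the others are absent). Point at its middle, x along its length. Friction about 0.6; it rolls. To be moved with the scoop only, never touched by the fingers.
- fuse5_mid (a point): Cartridge fuse, a round-ended rod 44 mm long and 22 mm thick, white ceramic with a red band and steel ends, 30 g; five to seven of them lie in the white tray (the others are absent). Point at its middle, x along its length. Friction about 0.6; it rolls. To be moved with the scoop only, never touched by the fingers.
- fuse6_mid (a point): Cartridge fuse, a round-ended rod 44 mm long and 22 mm thick, white ceramic with a red band and steel ends, 30 g; five to seven of them lie in the white tray (the others are absent). Point at its middle, x along its length. Friction about 0.6; it rolls. To be moved with the scoop only, never touched by the fingers.
- fuse7_mid (a point): Cartridge fuse, a round-ended rod 44 mm long and 22 mm thick, white ceramic with a red band and steel ends, 30 g; five to seven of them lie in the white tray (the others are absent). Point at its middle, x along its length. Friction about 0.6; it rolls. To be moved with the scoop only, never touched by the fingers.
- fuse8_mid (a point): Cartridge fuse, a round-ended rod 44 mm long and 22 mm thick, white ceramic with a red band and steel ends, 30 g; five to seven of them lie in the white tray (the others are absent). Point at its middle, x along its length. Friction about 0.6; it rolls. To be moved with the scoop only, never touched by the fingers.
- scoop_grip (a point): Hand scoop (0.16 kg), by its upright red grip: a block 38 mm (x) by 18 mm (y), from 32 to 94 mm above the scoop's underside. Point on the grip, 68 mm above the underside. Axes: z up, the open mouth towards -x, y across. Best held from above, upright or leaning, fingers closing across the 18 mm (y); a lean away from the mouth leaves more room for tipping. Tip the mouth down 55 degrees or more to empty it.
- scoop_mid (a point): Centre of the underside of the scoop's pan, 45 mm towards -x of the grip point and 68 mm below it, same axes. Aluminium pan 86 mm wide (80 inside), 105 mm long: the thin wedge lip is 52 mm towards -x, the back 53 mm towards +x (the grip overhangs to 64 mm). Floor 2.5 mm, 4 mm just behind the lip; side and back walls 36 mm high, the sides starting 10 mm behind the lip.
- tray_in (a point): White stock tray, fixed, open on top. Flat inner floor 280 mm (x) by 96 mm (y), walls and floor 5 mm thick, 38 mm high (sides 75 mm over the 130 mm at the -x end); the -x end wall (nearer the robot) slants outwards by 30 degrees over its lowest 26 mm (15 mm out), then stands upright to 75 mm. Point: centre of the inner floor. Fuses start in the -x half; the scoop fits in the free +x half, mouth to -x.
- bin_in (a point): Blue kit bin, fixed to the table, open on top: 165 mm (x) by 150 mm (y) outside, walls and floor 5 mm, 46 mm high. Point: centre of its inner floor.
- cup1_mid (a point): Empty orange cup, one of three or four (one may be absent), all alike: tapered, round, 70 mm high, 64 mm wide at the rim, 37 mm at the foot, wall 3 mm, solid foot (inner floor 24 mm up), 0.11 kg. Point on its axis half-way up, z up. A cup set in another stands 24 mm higher with about 1.5 mm play, so its top 24 mm can be held across the rim.
- cup2_mid (a point): Empty orange cup, one of three or four (one may be absent), all alike: tapered, round, 70 mm high, 64 mm wide at the rim, 37 mm at the foot, wall 3 mm, solid foot (inner floor 24 mm up), 0.11 kg. Point on its axis half-way up, z up. A cup set in another stands 24 mm higher with about 1.5 mm play, so its top 24 mm can be held across the rim.
- cup3_mid (a point): Empty orange cup, one of three or four (one may be absent), all alike: tapered, round, 70 mm high, 64 mm wide at the rim, 37 mm at the foot, wall 3 mm, solid foot (inner floor 24 mm up), 0.11 kg. Point on its axis half-way up, z up. A cup set in another stands 24 mm higher with about 1.5 mm play, so its top 24 mm can be held across the rim.
- cup4_mid (a point): Empty orange cup, one of three or four (one may be absent), all alike: tapered, round, 70 mm high, 64 mm wide at the rim, 37 mm at the foot, wall 3 mm, solid foot (inner floor 24 mm up), 0.11 kg. Point on its axis half-way up, z up. A cup set in another stands 24 mm higher with about 1.5 mm play, so its top 24 mm can be held across the rim.
- pad_mid (a point): Black rectangle with a yellow border, flat on the table, 130 mm (x) by 150 mm (y): the scoop's parking place. Point at its centre, on the table.
- spot_mid (a point): Green ring with a white disc and a green dot, flat on the table, 100 mm across: the place for the stack of cups. Point at its centre, on the table.
- breaker: White two-pole circuit breaker with black toggles, about 84 by 36 mm, 75 mm high; a bystander, to be left alone. Origin at its underside.
- terminal: White and teal terminal block, 110 by 50 mm, 42 mm high; a bystander, to be left alone. Origin at its underside.
- screwdriver: Red screwdriver, 200 mm long, about 30 mm thick; a bystander, to be left alone. Origin at its underside.
- tape: Roll of blue insulating tape, 84 mm across, 19 mm high; a bystander, to be left alone. Origin at its underside.
- meter: Yellow multimeter lying flat, 130 by 66 mm, 42 mm high; a bystander, to be left alone. Origin at its underside.

How it is judged:
On the way, in this order (a step that is already met when the one before it is completed fails the run):
1. the scoop has been lifted above the tray with at least one fuse in it (((x of fuse1_mid in the frame of scoop_grip between -0.1 and 0.012 m and y of fuse1_mid in the frame of scoop_grip between -0.045 and 0.045 m and z of fuse1_mid in the frame of scoop_grip between -0.075 and -0.02 m and height (world z) of fuse1_mid above 0.08 m) or (x of fuse2_mid in the frame of scoop_grip between -0.1 and 0.012 m and y of fuse2_mid in the frame of scoop_grip between -0.045 and 0.045 m and z of fuse2_mid in the frame of scoop_grip between -0.075 and -0.02 m and height (world z) of fuse2_mid above 0.08 m) or (x of fuse3_mid in the frame of scoop_grip between -0.1 and 0.012 m and y of fuse3_mid in the frame of scoop_grip between -0.045 and 0.045 m and z of fuse3_mid in the frame of scoop_grip between -0.075 and -0.02 m and height (world z) of fuse3_mid above 0.08 m) or (x of fuse4_mid in the frame of scoop_grip between -0.1 and 0.012 m and y of fuse4_mid in the frame of scoop_grip between -0.045 and 0.045 m and z of fuse4_mid in the frame of scoop_grip between -0.075 and -0.02 m and height (world z) of fuse4_mid above 0.08 m) or (x of fuse5_mid in the frame of scoop_grip between -0.1 and 0.012 m and y of fuse5_mid in the frame of scoop_grip between -0.045 and 0.045 m and z of fuse5_mid in the frame of scoop_grip between -0.075 and -0.02 m and height (world z) of fuse5_mid above 0.08 m) or (x of fuse6_mid in the frame of scoop_grip between -0.1 and 0.012 m and y of fuse6_mid in the frame of scoop_grip between -0.045 and 0.045 m and z of fuse6_mid in the frame of scoop_grip between -0.075 and -0.02 m and height (world z) of fuse6_mid above 0.08 m) or (x of fuse7_mid in the frame of scoop_grip between -0.1 and 0.012 m and y of fuse7_mid in the frame of scoop_grip between -0.045 and 0.045 m and z of fuse7_mid in the frame of scoop_grip between -0.075 and -0.02 m and height (world z) of fuse7_mid above 0.08 m) or (x of fuse8_mid in the frame of scoop_grip between -0.1 and 0.012 m and y of fuse8_mid in the frame of scoop_grip between -0.045 and 0.045 m and z of fuse8_mid in the frame of scoop_grip between -0.075 and -0.02 m and height (world z) of fuse8_mid above 0.08 m))), for 0.2 s.
2. every fuse lies in the blue kit bin (x of fuse1_mid in the frame of bin_in between -0.08 and 0.08 m and y of fuse1_mid in the frame of bin_in between -0.073 and 0.073 m and z of fuse1_mid in the frame of bin_in between 0 and 0.045 m and x of fuse2_mid in the frame of bin_in between -0.08 and 0.08 m and y of fuse2_mid in the frame of bin_in between -0.073 and 0.073 m and z of fuse2_mid in the frame of bin_in between 0 and 0.045 m and x of fuse3_mid in the frame of bin_in between -0.08 and 0.08 m and y of fuse3_mid in the frame of bin_in between -0.073 and 0.073 m and z of fuse3_mid in the frame of bin_in between 0 and 0.045 m and x of fuse4_mid in the frame of bin_in between -0.08 and 0.08 m and y of fuse4_mid in the frame of bin_in between -0.073 and 0.073 m and z of fuse4_mid in the frame of bin_in between 0 and 0.045 m and x of fuse5_mid in the frame of bin_in between -0.08 and 0.08 m and y of fuse5_mid in the frame of bin_in between -0.073 and 0.073 m and z of fuse5_mid in the frame of bin_in between 0 and 0.045 m and x of fuse6_mid in the frame of bin_in between -0.08 and 0.08 m and y of fuse6_mid in the frame of bin_in between -0.073 and 0.073 m and z of fuse6_mid in the frame of bin_in between 0 and 0.045 m and x of fuse7_mid in the frame of bin_in between -0.08 and 0.08 m and y of fuse7_mid in the frame of bin_in between -0.073 and 0.073 m and z of fuse7_mid in the frame of bin_in between 0 and 0.045 m and x of fuse8_mid in the frame of bin_in between -0.08 and 0.08 m and y of fuse8_mid in the frame of bin_in between -0.073 and 0.073 m and z of fuse8_mid in the frame of bin_in between 0 and 0.045 m), for 0.3 s.
At the end, for the whole second after the job is handed in: Every present fuse is in the blue bin, below its rim; the scoop stands upright, its pan centre within 35 mm (each way) of the rectangle's centre; all present cups are fully nested, upright (0.12 rad), axes within 8 mm of each other and 30 mm of the green spot's centre; all at rest (all of step 2 and x of scoop_mid in the frame of pad_mid between -0.035 and 0.035 m and y of scoop_mid in the frame of pad_mid between -0.035 and 0.035 m and angle between each of scoop_mid, cup1_mid, cup2_mid, cup3_mid, cup4_mid's own z axis and vertical below 0.12 rad and height (world z) of scoop_mid below 0.02 m and linear speed of each of scoop, cup1, cup2, cup3, cup4 below 0.02 m/s and horizontal distance between each of cup1_mid, cup2_mid, cup3_mid, cup4_mid and spot_mid below 0.03 m and height (world z) of each of cup1_mid, cup2_mid, cup3_mid, cup4_mid below 0.116 m and horizontal distance between cup1_mid and cup2_mid below 0.008 m and horizontal distance between each of cup1_mid, cup2_mid and cup3_mid below 0.008 m and horizontal distance between each of cup1_mid, cup2_mid, cup3_mid and cup4_mid below 0.008 m); the robot touches nothing.
It fails at once if the gripper's fingers touch a fuse (contact force between the fingers and fuse1 above 0.5 N or contact force between the fingers and fuse2 above 0.5 N or contact force between the fingers and fuse3 above 0.5 N or contact force between the fingers and fuse4 above 0.5 N or contact force between the fingers and fuse5 above 0.5 N or contact force between the fingers and fuse6 above 0.5 N or contact force between the fingers and fuse7 above 0.5 N or contact force between the fingers and fuse8 above 0.5 N).
It fails at once if a bystander is moved by more than 40 mm (distance of any of breaker, terminal, screwdriver, tape, meter from where it was at the start of the episode above 0.04 m).
Of fuse1, fuse2, fuse3, fuse4, fuse5, fuse6, fuse7, fuse8 only 5 to 7 are there at a start; the rules pass over those that are not, and their reading is None.
Of cup1, cup2, cup3, cup4 only 3 to 4 are there at a start; the rules pass over those that are not, and their reading is None.
At some moment in a run one of scoop may be knocked a few centimetres aside while the robot is not near it.
It also fails if it takes over 210 s, if anything falls off the work surface, if the arm or the gripper's body presses on something with over 40 N, if the wrist force passes 120 N, or if a joint passes its speed limit or range.

## Working session

There is one attempt and no reset: what is moved stays moved. The work goes in short steps, Python scripts to look and compute and a shell command to move; the robot and the scene stay as the last step left them, time stands still between calls to the robot, and variables do not carry over. Pictures are saved under pics/ and viewed, at most 14 in all, crops included, and the job is handed in when it is done.

```bash
mkdir -p pics; ls; python3 - <<'E'
from cell import get_obs,get_image
import cv2
for n in("scene","top"):
    d=get_image(n);cv2.imwrite(f"pics/{n}0.png",d["img"]);print(n,d["fx"],d["cx"],d["cy"],d["R"],d["t"])
print(get_obs())
E
```

```text
pics
scene 488.33549038113364 324.18446217568743 200.65190875007707 [[ 0.07472808  0.99712704 -0.01238442]
 [ 0.60430068 -0.05516039 -0.79484465]
 [-0.79324422  0.0519133  -0.60668658]] [-0.03594472 -0.27566312  1.75226016]
top 485.1449765934372 321.5453620636816 193.82360287052342 [[-0.0270734  -0.99963117  0.0021324 ]
 [-0.99834892  0.02693044 -0.05073651]
 [ 0.05066037 -0.00350249 -0.9987098 ]] [-0.00342877  0.52852243  1.11944385]
{'time': 0.1, 'joint_pos': array([-1.31052974,  0.41792201, -0.01028202,  1.61406752,  0.00470601,
        1.11069131, -0.05303531]), 'qvel': array([ 1.62820337e-03, -3.20163544e-03, -1.78765883e-05, -2.16899024e-03,
        5.79915147e-04,  4.46240188e-04,  1.42931498e-03]), 'effort': array([ 2.56257044e-03, -8.52571678e+01,  6.40777051e-01, -4.26690280e+01,
       -4.88538388e-02,  1.64696208e-02,  7.30755642e-05]), 'tool_pos': array([0.18568444, 0.5964501 , 0.20490264]), 'eef_rot': array([-3.14130462e-05,  1.50333184e-01,  9.88635246e-01, -5.31603187e-04]), 'contact_force': array([0.8379806 , 0.07505585, 0.21185209]), 'moment': array([-0.00799216,  0.0047223 , -0.00266446]), 'gripper_force': 0.0, 'gripper_width': 1.0006882554549095}
```

View pics/top0.png

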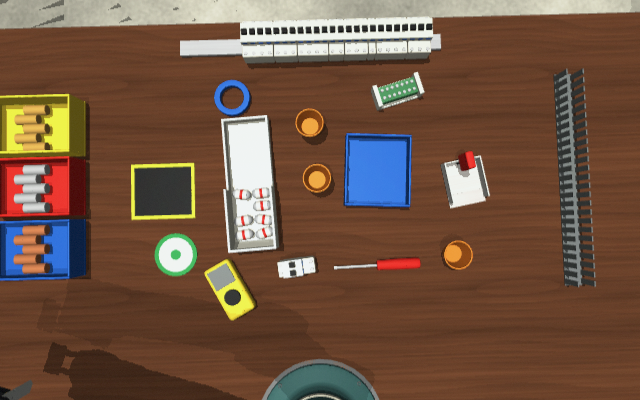

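View pics/scene0.png

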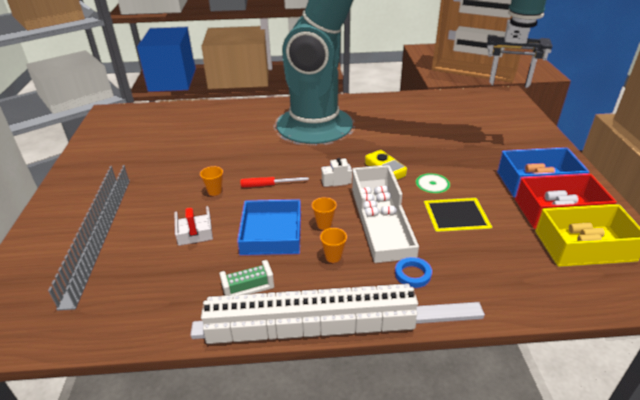

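The top view shows 7 fuses in the tray (244..264, 193..233). The 3 cups are at (310,123), (317,179) and (458,254), and the scoop is at (466,180) with its mouth towards the robot. The bin is at (378,170), the pad at (163,191) and the spot at (176,255).

```bash
cat >h.py <<'E'
import numpy as np,cv2
from cell import get_obs,get_image
def ray(d,u,v,z):
    R=np.array(d["R"]);t=np.array(d["t"]);c=-R.T@t
    r=R.T@np.array([(u-d["cx"])/d["fx"],(v-d["cy"])/d["fy"],1]);return c+r*(z-c[2])/r[2]
def rect(d,m,z,amin=60):
    out=[]
    for c in cv2.findContours(m.astype(np.uint8),0,2)[0]:
        if cv2.contourArea(c)<amin: continue
        P=np.array([ray(d,*p,z)[:2] for p in c[:,0].astype(float)],np.float32)
        r=cv2.minAreaRect(P*1000);out.append((np.round(r[0],1),np.round(r[1],1),round(r[2],1),c.reshape(-1,2).mean(0).round()))
    return out
def hsv(d):return cv2.cvtColor(d["img"],cv2.COLOR_BGR2HSV)
def tri(a,pa,b,pb):
    A=[];B=[]
    for d,p in((a,pa),(b,pb)):
        R=np.array(d["R"]);t=np.array(d["t"])
        for k,(f,c) in enumerate(((d["fx"],d["cx"]),(d["fy"],d["cy"]))):
            q=(p[k]-c)/f;A.append(R[k]-q*R[2]);B.append(q*t[2]-t[k])
    return np.linalg.lstsq(np.array(A),np.array(B),rcond=None)[0]
def show(d,n,box,s):
    x0,y0,x1,y1=box;cv2.imwrite(f"pics/{n}.png",cv2.resize(d["img"][y0:y1,x0:x1],None,fx=s,fy=s,interpolation=cv2.INTER_CUBIC))
def st():
    from scipy.spatial.transform import Rotation as Ro
    o=get_obs();q=o["eef_rot"];R=Ro.from_quat(np.r_[q[1:],q[0]]).as_matrix()
    print("t",round(o["time"],2),"tcp",o["tool_pos"].round(4),"z",R[:,2].round(3),"y",R[:,1].round(3),"F",o["contact_force"].round(1),"w",round(o["gripper_width"],3),"gf",round(o["gripper_force"],1))
    return o,R
E
python3 - <<'E'
from h import *
d=get_image("top");h=hsv(d);H,S,V=[h[...,i] for i in range(3)]
print("orange cups rim z.07",rect(d,(H>5)&(H<18)&(S>190)&(V>120),.07))
print("yellow",rect(d,(H>24)&(H<34)&(S>180)&(V>120),0))
print("green",rect(d,(H>50)&(H<80)&(S>120)&(V>60),0,20))
print("blue z.046",rect(d,(H>100)&(H<125)&(S>150)&(V>60),.046))
m=(S<60)&(V>140)
print("white z.036",rect(d,m,.036,150));
print("red .094",rect(d,((H<4)|(H>175))&(S>170)&(V>90),.094,15))
show(d,"c1",(215,110,280,260),4);show(d,"c2",(430,140,500,215),6)
E
```

```text
orange cups rim z.07 [(array([ 383.3, -314.7]), array([61.5, 62.4]), 16.7, array([458., 254.])), (array([564.8, -12.4]), array([61.9, 47.7]), 37.5, array([320., 176.])), (array([686.8,   5. ]), array([60.4, 63.1]), 88.6, array([309., 123.]))]
yellow [(array([311.2, 204.8]), array([131.5,  66.8]), 28.7, array([230., 288.])), (array([714.8, 660. ]), array([140.4, 164.2]), 0.0, array([ 31., 121.]))]
green [(array([396.9, 328.7]), array([96.2, 98.2]), 89.2, array([177., 252.]))]
blue z.046 [(array([418.7, 613.8]), array([133.6, 191.7]), 0.2, array([ 52., 255.])), (array([ 578.4, -146. ]), array([150.9, 165.2]), 86.9, array([374., 158.])), (array([753. , 182.6]), array([80.1, 81.2]), 88.9, array([232.,  98.]))]
white z.036 [(array([345.1, 215.6]), array([43.6, 48.6]), 28.5, array([220., 277.])), (array([361.3,  44.9]), array([38.8, 83.8]), 7.1, array([295., 269.])), (array([398.1, 317.9]), array([75.2, 74.6]), 88.4, array([177., 256.])), (array([558.3, 650.8]), array([106.8,  68.6]), 0.1, array([ 32., 189.])), (array([ 546.1, -341.7]), array([105.9,  83.7]), 10.5, array([463., 182.])), (array([556.5, 151.9]), array([309.4, 113.8]), 3.3, array([247., 183.])), (array([ 741.3, -187.4]), array([106.5,  46.6]), 74.3, array([390.,  99.])), (array([864.6,   3.5]), array([161. ,  29.4]), 90.0, array([312.,  49.])), (array([ 864.7, -152.3]), array([ 29.4, 142.8]), 0.1, array([371.,  47.])), (array([913.9, -24.6]), array([1492.3,  132.9]), 88.5, array([226.,  27.]))]
red .094 [(array([ 369.7, -178.7]), array([23.2, 93.3]), 1.8, array([404., 263.])), (array([557.1, 604.3]), array([149.8, 127.9]), 90.0, array([ 29., 172.])), (array([ 588.9, -335.5]), array([36.6, 33.2]), 16.0, array([466., 161.]))]
```

View pics/c1.png

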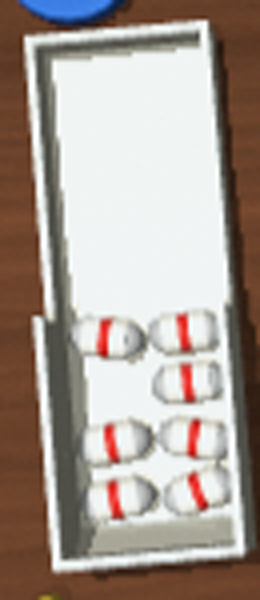

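View pics/c2.png

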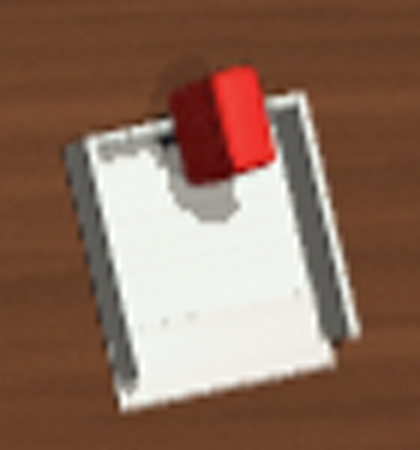

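```bash
python3 - <<'E'
from h import *
d=get_image("top");h=hsv(d);H,S,V=[h[...,i] for i in range(3)]
g=np.float32(d["img"])
m=np.zeros(H.shape,np.uint8);m[150:225,120:205]=((H>22)&(H<36)&(S>120))[150:225,120:205]
print("pad",rect(d,m,0,30))
for n,p,z in(("tray+x,+y rim",(222.5,118.5),.038),("tray+x,-y rim",(270,116),.038),("-x+y rim",(229,251),.075),("-x-y rim",(277,247),.075)):print(n,ray(d,*p,z).round(4))
E
```

```text
pad [(array([546.1, 357.3]), array([149.1, 132.3]), 89.6, array([167., 196.]))]
tray+x,+y rim [0.7067 0.2056 0.038 ]
tray+x,-y rim [0.7096 0.0962 0.038 ]
-x+y rim [0.405  0.1889 0.075 ]
-x-y rim [0.4109 0.0834 0.075 ]
```

The tray crop shows 7 fuses, all lying across the tray. The scoop crop shows the mouth towards the robot, with the back turned about +10° and the top face of the grip near px (470,160). I'll go above the scoop.

```bash
R='x'; python3 -m creep '[[[-1,0.0733,-0.0964,0.0208,0,0,-0.0235],[-1,0.0733,-0.0964,0.0208,0,0,-0.0235],[-1,0.0733,-0.0964,0.0208,0,0,-0.0235],[-1,0.0733,-0.0964,0.0208,0,0,-0.0235],[-1,0.0733,-0.0964,0.0208,0,0,-0.0235],[-1,0.0733,-0.0964,0.0208,0,0,-0.0235],[-1,0.0733,-0.0964,0.0208,0,0,-0.0235],[-1,0.0733,-0.0964,0.0208,0,0,-0.0235],[-1,0.0733,-0.0964,0.0208,0,0,-0.0235],[-1,0.0733,-0.0964,0.0208,0,0,-0.0235],[-1,0.0733,-0.0964,0.0208,0,0,-0.0235],[-1,0.0733,-0.0964,0.0208,0,0,-0.0235]]]'
python3 -m creep '[[[-1,0.0278,-0.0972,0,0,0,-0.0235],[-1,0.0278,-0.0972,0,0,0,-0.0235],[-1,0.0278,-0.0972,0,0,0,-0.0235],[-1,0.0278,-0.0972,0,0,0,-0.0235],[-1,0.0278,-0.0972,0,0,0,-0.0235],[-1,0.0278,-0.0972,0,0,0,-0.0235],[-1,0.0278,-0.0972,0,0,0,-0.0235],[-1,0.0278,-0.0972,0,0,0,-0.0235],[-1,0.0278,-0.0972,0,0,0,-0.0235],[-1,0.0278,-0.0972,0,0,0,-0.0235],[-1,0.0278,-0.0972,0,0,0,-0.0235],[-1,0.0278,-0.0972,0,0,0,-0.0235]]]'
python3 -m creep '[[[-1,0.0111,-0.0653,0,0,0,-0.0235],[-1,0.0111,-0.0653,0,0,0,-0.0235],[-1,0.0111,-0.0653,0,0,0,-0.0235],[-1,0.0111,-0.0653,0,0,0,-0.0235],[-1,0.0111,-0.0653,0,0,0,-0.0235],[-1,0.0111,-0.0653,0,0,0,-0.0235],[-1,0.0111,-0.0653,0,0,0,-0.0235],[-1,0.0111,-0.0653,0,0,0,-0.0235],[-1,0.0111,-0.0653,0,0,0,-0.0235],[-1,0.0111,-0.0653,0,0,0,-0.0235],[-1,0.0111,-0.0653,0,0,0,-0.0235],[-1,0.0111,-0.0653,0,0,0,-0.0235]]]'
python3 - <<'E'
from h import *
o,R=st();print(o["joint_pos"].round(2))
d=get_image("wrist");cv2.imwrite("pics/w1.png",d["img"]);c=-np.array(d["R"]).T@np.array(d["t"]);print(c,np.array(d["R"])[2])
E
```

```text
time: 1.2
tool_pos: [0.4503, 0.2481, 0.2808]
eef_rot: [-0.0, 0.561, 0.828, 0.0]
contact_force: [0.9, 0.5, 0.4]
gripper_width: 1.004
gripper_force: 0.0
time: 2.2
tool_pos: [0.5499, -0.1016, 0.2804]
eef_rot: [-0.0, 0.862, 0.508, 0.0]
contact_force: [0.3, 1.0, 0.4]
gripper_width: 1.003
gripper_force: 0.0
time: 3.2
tool_pos: [0.5898, -0.3361, 0.28]
eef_rot: [-0.0, 0.996, 0.089, -0.0]
contact_force: [0.5, 0.2, 0.5]
gripper_width: 1.001
gripper_force: 0.0
t 3.2 tcp [ 0.5898 -0.3361  0.28  ] z [-0.  0. -1.] y [ 0.178 -0.984 -0.   ] F [0.5 0.2 0.5] w 1.001 gf 0.0
[-0.07  0.59  0.87  1.39 -0.45  1.36 -0.59]
[ 0.65449444 -0.32398843  0.46039876] [-0.22576051 -0.0405512  -0.97333848]
```

View pics/w1.png

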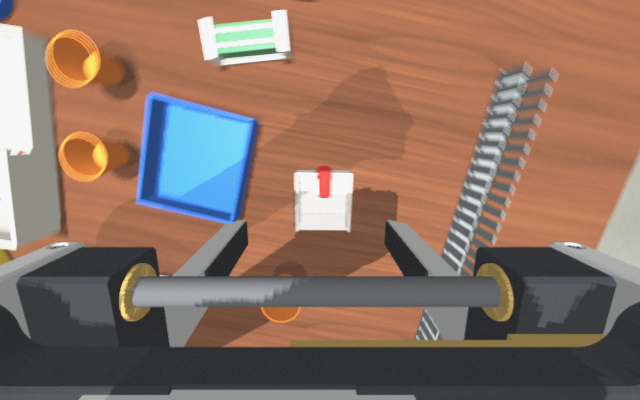

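The wrist view shows the scoop directly ahead, well aligned: its red grip is at (324,182) and its pan corners are (294,173), (353,173), (295,231) and (352,231). The fingers straddle it. Next I measure the grip position and yaw.

```bash
python3 - <<'E'
from h import *
d=get_image("wrist");h=hsv(d);H,S,V=[h[...,i] for i in range(3)]
m=((H<5)|(H>174))&(S>150)&(V>90);m[:150]=0;m[215:]=0;m[:,:290]=0;m[:,360:]=0
print("grip wrist z.094",rect(d,m,.094,20)); vv,uu=np.where(m);print(uu.min(),uu.max(),vv.min(),vv.max())
m=(S<60)&(V>120);m[:160]=0;m[240:]=0;m[:,:280]=0;m[:,365:]=0
print("pan z.03",rect(d,m,.03,200))
t=get_image("top");print("grip top face",ray(t,470.5,160.3,.094))
for p in((325.5,152)):pass
for p,z in(((294,173),.036),((353,173),.036),((295,231),.0),((352,231),.0)):print(p,ray(d,*p,z).round(4))
E
```

```text
grip wrist z.094 [(array([ 593.8, -342.9]), array([42., 16.]), 10.1, array([319., 178.]))]
313 325 165 196
pan z.03 [(array([ 552.1, -351.1]), array([100.2,  89.3]), 9.7, array([321., 198.]))]
grip top face [ 0.58847905 -0.34369067  0.094     ]
(294, 173) [ 0.5896 -0.3052  0.036 ]
(353, 173) [ 0.6049 -0.3948  0.036 ]
(295, 231) [ 0.4832 -0.3205  0.    ]
(352, 231) [ 0.5    -0.4191  0.    ]
```

```bash
python3 -m creep '[[[-1,0.0139,0.0002,-0.033,-0.0024,0.0137,0],[-1,0.0139,0.0002,-0.033,-0.0024,0.0137,0],[-1,0.0139,0.0002,-0.033,-0.0024,0.0137,0],[-1,0.0139,0.0002,-0.033,-0.0024,0.0137,0],[-1,0.0139,0.0002,-0.033,-0.0024,0.0137,0],[-1,0.0139,0.0002,-0.033,-0.0024,0.0137,0],[-1,0.0139,0.0002,-0.033,-0.0024,0.0137,0],[-1,0.0139,0.0002,-0.033,-0.0024,0.0137,0],[-1,0.0139,0.0002,-0.033,-0.0024,0.0137,0],[-1,0.0139,0.0002,-0.033,-0.0024,0.0137,0],[-1,0.0139,0.0002,-0.033,-0.0024,0.0137,0],[-1,0.0139,0.0002,-0.033,-0.0024,0.0137,0]]]'
python3 - <<'E'
from h import *
o,R=st();print(o["joint_pos"].round(2))
d=get_image("wrist");show(d,"w2",(120,60,520,400),1.5)
t=get_image("top")
h=hsv(d);H,S,V=[h[...,i] for i in range(3)]
m=((H<5)|(H>174))&(S>150)&(V>90)
print("grip wrist z.094",rect(d,m,.094,20))
E
```

```text
time: 4.35
tool_pos: [0.6403, -0.3333, 0.1611]
eef_rot: [0.021, 0.961, 0.089, -0.259]
contact_force: [-0.5, 0.1, -0.3]
gripper_width: 0.998
gripper_force: 0.0
t 4.35 tcp [ 0.6403 -0.3333  0.1611] z [-0.495 -0.087 -0.865] y [ 0.182 -0.983 -0.005] F [-0.5  0.1 -0.3] w 0.998 gf 0.0
[ 0.    1.08  0.83  0.92 -0.34  1.75 -0.74]
grip wrist z.094 [(array([ 487.2, -197.9]), array([20.7, 41.8]), 62.0, array([179., 256.])), (array([ 612.3, -339.8]), array([76.7, 16.3]), 10.7, array([316., 188.]))]
```

View pics/w2.png

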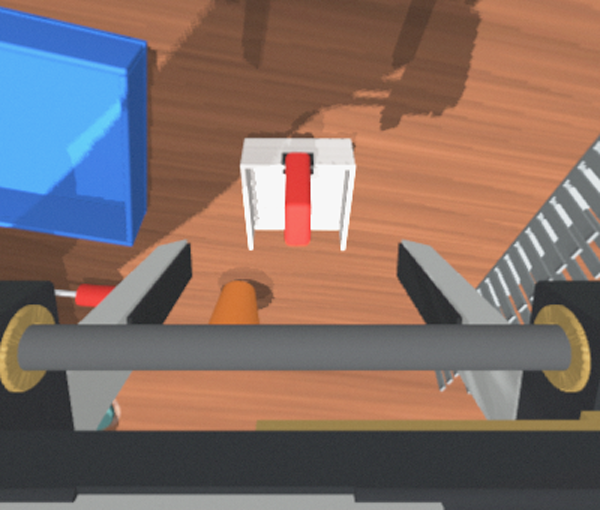

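The wrist view shows the grip centred between the fingers: its top face is about px (318.7,209) and its centre column in the crop is 298, against 294 for the fingers. Now I check where it sits along the approach.

```bash
python3 - <<'E'
from h import *
d=get_image("wrist")
print(ray(d,318.7,197,.094),ray(d,318.7,209.5,.094),ray(d,318.7,222,.094))
print(ray(d,319.5,60+139/1.5,.036))
E
```

```text
[ 0.61315642 -0.33932016  0.094     ] [ 0.59692298 -0.34246127  0.094     ] [ 0.57917775 -0.34589491  0.094     ]
[ 0.62269484 -0.33833708  0.036     ]
```

```bash
python3 -m creep '[[[-1,-0.0155,-0.0032,-0.0288,0,0,0],[-1,-0.0155,-0.0032,-0.0288,0,0,0],[-1,-0.0155,-0.0032,-0.0288,0,0,0],[-1,-0.0155,-0.0032,-0.0288,0,0,0],[-1,-0.0155,-0.0032,-0.0288,0,0,0],[-1,-0.0155,-0.0032,-0.0288,0,0,0],[-1,-0.0155,-0.0032,-0.0288,0,0,0],[-1,-0.0155,-0.0032,-0.0288,0,0,0],[-1,-0.0155,-0.0032,-0.0288,0,0,0],[-1,-0.0155,-0.0032,-0.0288,0,0,0],[-1,-0.0155,-0.0032,-0.0288,0,0,0],[-1,-0.0155,-0.0032,-0.0288,0,0,0]]]'
python3 -m creep '[[[1,0,0,0,0,0,0],[1,0,0,0,0,0,0],[1,0,0,0,0,0,0],[1,0,0,0,0,0,0],[1,0,0,0,0,0,0],[1,0,0,0,0,0,0],[1,0,0,0,0,0,0],[1,0,0,0,0,0,0],[1,0,0,0,0,0,0],[1,0,0,0,0,0,0],[1,0,0,0,0,0,0],[1,0,0,0,0,0,0]]]' 60
python3 -m creep '[[[1,0,0,0.02,0,0,0],[1,0,0,0.05,0,0,0],[1,0,0,0.05,0,0,0],[1,0,0,0.05,0,0,0],[1,0,0,0.05,0,0,0],[1,0,0,0.05,0,0,0],[1,0,0,0.05,0,0,0],[1,0,0,0.05,0,0,0],[1,0,0,0.05,0,0,0],[1,0,0,0.05,0,0,0],[1,0,0,0.05,0,0,0],[1,0,0,0,0,0,0]]]'
python3 - <<'E'
from h import *
o,R=st();print(o["joint_pos"].round(2))
d=get_image("scene");show(d,"s2",(130,80,330,280),3)
E
```

```text
time: 5.5
tool_pos: [0.5835, -0.3462, 0.057]
eef_rot: [0.021, 0.962, 0.088, -0.258]
contact_force: [0.2, 0.1, -0.1]
gripper_width: 0.999
gripper_force: 0.0
time: 6.5
tool_pos: [0.5839, -0.3461, 0.0578]
eef_rot: [0.021, 0.962, 0.088, -0.258]
contact_force: [-2.1, 1.2, 5.2]
gripper_width: 0.183
gripper_force: 55.8
time: 7.5
tool_pos: [0.5845, -0.3468, 0.2174]
eef_rot: [0.022, 0.962, 0.088, -0.257]
contact_force: [1.2, -1.1, -1.1]
gripper_width: 0.188
gripper_force: 60.0
t 7.5 tcp [ 0.5845 -0.3468  0.2174] z [-0.491 -0.088 -0.867] y [ 0.18  -0.984 -0.002] F [ 1.2 -1.1 -1.1] w 0.188 gf 60.0
[-0.03  0.95  0.88  1.07 -0.28  1.72 -0.67]
```

View pics/s2.png

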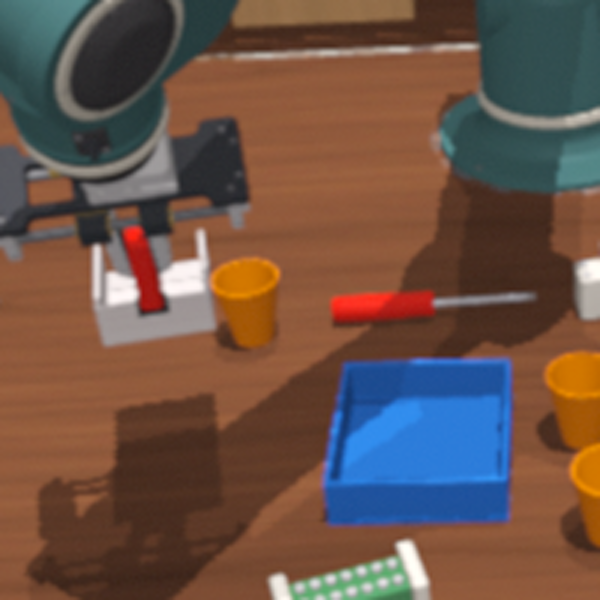

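The scoop is held level, next to a cup and clear of it. Carry it over the free half of the tray.

```bash
python3 -m creep '[[[1,0.0113,0.0689,0,0,0,-0.0017],[1,0.0113,0.0689,0,0,0,-0.0017],[1,0.0113,0.0689,0,0,0,-0.0017],[1,0.0113,0.0689,0,0,0,-0.0017],[1,0.0113,0.0689,0,0,0,-0.0017],[1,0.0113,0.0689,0,0,0,-0.0017],[1,0.0113,0.0689,0,0,0,-0.0017],[1,0.0113,0.0689,0,0,0,-0.0017],[1,0.0113,0.0689,0,0,0,-0.0017],[1,0.0113,0.0689,0,0,0,-0.0017],[1,0.0113,0.0689,0,0,0,-0.0017],[1,0.0113,0.0689,0,0,0,-0.0017]]]' >/dev/null
python3 -m creep '[[[1,0.0113,0.0689,0,0,0,-0.0017],[1,0.0113,0.0689,0,0,0,-0.0017],[1,0.0113,0.0689,0,0,0,-0.0017],[1,0.0113,0.0689,0,0,0,-0.0017],[1,0.0113,0.0689,0,0,0,-0.0017],[1,0.0113,0.0689,0,0,0,-0.0017],[1,0.0113,0.0689,0,0,0,-0.0017],[1,0.0113,0.0689,0,0,0,-0.0017],[1,0.0113,0.0689,0,0,0,-0.0017],[1,0.0113,0.0689,0,0,0,-0.0017],[1,0.0113,0.0689,0,0,0,-0.0017],[1,0.0113,0.0689,0,0,0,-0.0017]]]' >/dev/null
python3 - <<'E'
from h import *
o,R=st();print(o["joint_pos"].round(2))
d=get_image("wrist");a=d["img"][:400,120:520];t=get_image("scene");b=cv2.resize(t["img"][140:290,320:460],None,fx=2.6,fy=2.6)
cv2.imwrite("pics/w3.png",np.hstack([cv2.copyMakeBorder(a,0,0,0,0,0),cv2.copyMakeBorder(b,0,400-b.shape[0],0,0,0)]))
E
```

```text
t 9.55 tcp [0.6651 0.1511 0.2127] z [-0.501 -0.023 -0.865] y [ 0.052 -0.999 -0.004] F [ 0.1  1.  -1.8] w 0.189 gf 60.0
[-0.54  1.    0.79  0.93 -0.58  1.94 -1.44]
```

View pics/w3.png

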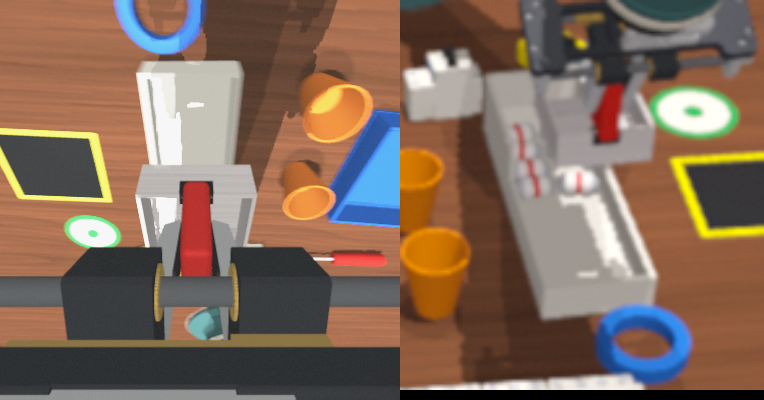

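The wrist view shows the tray's +x end rim corners at about px (257,66) and (363,64), with the scoop over it, slightly left. The scene crop confirms the scoop is above the tray. I measure the lateral offset.

```bash
python3 - <<'E'
from h import *
o,R=st()
d=get_image("wrist");print(d["fx"])
a=ray(d,257.5,63,.038);b=ray(d,363,62,.038);print(a,b,(a+b)/2)
# scoop back wall bottom corners in picture at height underside
z=o["tool_pos"][2]-.0578
for p,zz in(((256,195),z+.036),((377,195),z+.036),((256,167),z),((374,166),z)):print(ray(d,*p,zz))
w=(np.array([.6654,.1493])-o["tool_pos"][:2])
u=np.array([.9986,.0523]);v=np.array([-.0523,.9986]);q=o["tool_pos"][:2]-np.array([.565,.144]);print("TCP in tray frame",q@u,q@v)
E
```

```text
t 9.65 tcp [0.6651 0.1537 0.2123] z [-0.501 -0.023 -0.865] y [ 0.056 -0.998 -0.006] F [-0.3 -0.1 -1.6] w 0.194 gf 60.0
276.9501594242472
[0.7159497  0.21695698 0.038     ] [0.72307339 0.11080524 0.038     ] [0.71951154 0.16388111 0.038     ]
[0.67609827 0.19743949 0.19048915]
[0.68137829 0.11169992 0.19048915]
[0.67348843 0.20349985 0.15448915]
[0.68026447 0.1082769  0.15448915]
TCP in tray frame 0.10048899395485192 0.004408166325879118
```

```bash
python3 -m creep '[[[1,0,0,0,0,0,0],[1,0,0,0,0,0,0],[1,0,0,0,0,0,0]]]'; python3 -c "
from h import *
o,R=st();print(o['joint_pos'].round(3),o['qvel'].round(3))"
```

```text
time: 9.95
tool_pos: [0.6652, 0.149, 0.2137]
eef_rot: [0.005, 0.965, 0.025, -0.259]
contact_force: [0.2, -0.5, -0.7]
gripper_width: 0.187
gripper_force: 60.0
t 9.95 tcp [0.6652 0.149  0.2137] z [-0.5   -0.022 -0.865] y [ 0.051 -0.999 -0.004] F [ 0.2 -0.5 -0.7] w 0.187 gf 60.0
[-0.54   0.995  0.79   0.93  -0.583  1.943 -1.437] [-0.001 -0.003 -0.002 -0.004 -0.001  0.001 -0.003]
```

```bash
python3 - <<'E'
from h import *
d=get_image("wrist");cv2.imwrite("pics/w4.png",d["img"][40:220,230:400].repeat(3,0).repeat(3,1))
s=get_image("scene");t=get_image("top")
g=cv2.cvtColor(s["img"],6);h=hsv(t);H,S,V=[h[...,i] for i in range(3)]
# tray outline in top view on several rows (x const): left/right edges
for v in (120,125,130,135,140):
    r=np.where((S[v,210:290]<70)&(V[v,210:290]>110))[0]+210
    if len(r):print(v,r.min(),r.max(),ray(t,r.min()-.5,v,.038)[:2].round(4),ray(t,r.max()+.5,v,.038)[:2].round(4))
h=hsv(d);H,S,V=[h[...,i] for i in range(3)]
for v in (75,85,100,120,140):
    r=np.where((S[v,240:400]<70)&(V[v,240:400]>110))[0]+240
    if len(r):print("w",v,r.min(),r.max(),ray(d,r.min()-.5,v,.038)[:2].round(4),ray(d,r.max()+.5,v,.038)[:2].round(4))
E
```

```text
120 214 267 [0.7037 0.2263] [0.7004 0.1021]
125 214 267 [0.6921 0.2265] [0.6888 0.1024]
130 215 268 [0.6805 0.2244] [0.6772 0.1003]
135 215 268 [0.6689 0.2246] [0.6656 0.1006]
140 215 268 [0.6573 0.2247] [0.654  0.1008]
w 75 260 362 [0.7044 0.211 ] [0.71   0.1037]
w 85 261 361 [0.694  0.2109] [0.6997 0.103 ]
w 100 263 359 [0.6776 0.2101] [0.6832 0.1026]
w 120 266 357 [0.6535 0.2085] [0.6593 0.1011]
w 140 269 355 [0.6268 0.2068] [0.6325 0.0994]
```

View pics/w4.png

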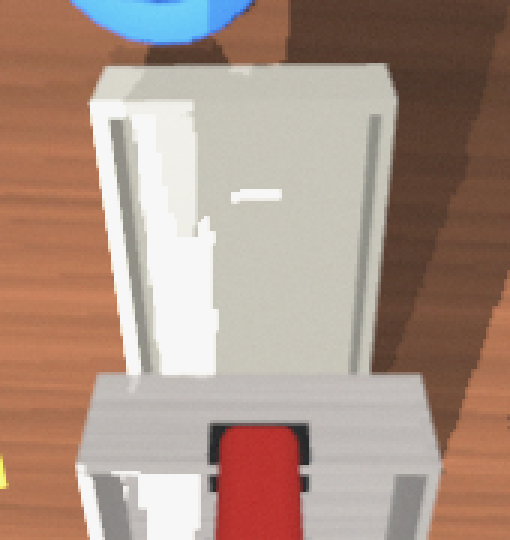

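The close view gives the tray centreline as y≈.154 at x=.665, with 3.2° yaw. The scoop must shift 5 mm to +y before it goes in.

```bash
python3 -m creep '[[[1,0,0.004,-0.02,0,0,0],[1,0,0.004,-0.04,0,0,0],[1,0,0.004,-0.04,0,0,0],[1,0,0.004,-0.04,0,0,0],[1,0,0,-0.04,0,0,0],[1,0,0,-0.04,0,0,0],[1,0,0,-0.04,0,0,0],[1,0,0,-0.04,0,0,0],[1,0,0,-0.01,0,0,0],[1,0,0,0,0,0,0],[1,0,0,0,0,0,0],[1,0,0,0,0,0,0]]]' 
python3 - <<'E'
from h import *
o,R=st();print(o['joint_pos'].round(3))
s=get_image("scene");d=get_image("wrist")
b=cv2.resize(s["img"][150:280,330:450],None,fx=3,fy=3);a=d["img"][40:240,220:420].repeat(2,0).repeat(2,1)
cv2.imwrite("pics/w5.png",np.hstack([a[:390],b[:390]]))
E
```

```text
time: 11.1
tool_pos: [0.6656, 0.1548, 0.1216]
eef_rot: [0.005, 0.966, 0.026, -0.259]
contact_force: [-0.1, -0.2, -1.4]
gripper_width: 0.188
gripper_force: 60.0
t 11.1 tcp [0.6656 0.1548 0.1216] z [-0.499 -0.023 -0.866] y [ 0.053 -0.999 -0.004] F [-0.1 -0.2 -1.4] w 0.188 gf 60.0
[-0.556  1.069  0.766  1.005 -0.61   1.809 -1.42 ]
```

View pics/w5.png

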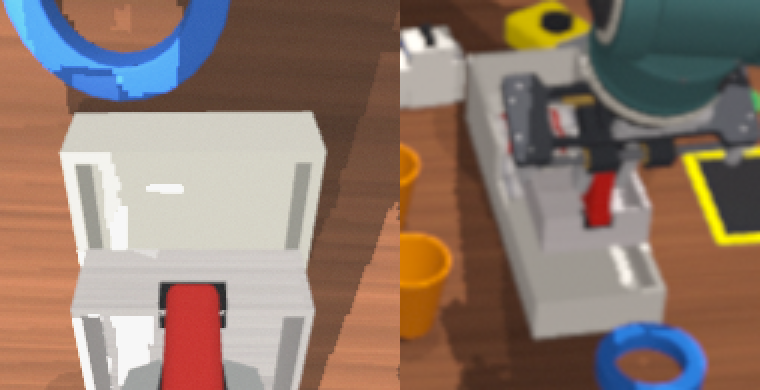

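The scoop sits centred over the tray channel: scoop mid column 192.5 against tray 193 in the crop. I lower it to the floor.

```bash
python3 -m creep '[[[1,0,0,-0.03,0,0,0],[1,0,0,-0.03,0,0,0],[1,0,0,-0.03,0,0,0],[1,0,0,-0.03,0,0,0],[1,0,0,-0.03,0,0,0],[1,0,0,-0.02,0,0,0],[1,0,0,-0.01,0,0,0],[1,0,0,-0.006,0,0,0],[1,0,0,0,0,0,0],[1,0,0,0,0,0,0]]]' 
python3 -m creep '[[[1,0,0,-0.005,0,0,0],[1,0,0,0,0,0,0],[1,0,0,0,0,0,0]]]' ; python3 -m creep '[[[1,0,0,-0.004,0,0,0],[1,0,0,0,0,0,0],[1,0,0,0,0,0,0]]]' 
python3 -m creep '[[[1,0,0,-0.004,0,0,0],[1,0,0,0,0,0,0],[1,0,0,0,0,0,0]]]'
```

```text
time: 12.03
tool_pos: [0.6654, 0.1548, 0.0654]
eef_rot: [0.005, 0.966, 0.026, -0.259]
contact_force: [-1.2, 0.8, -0.9]
gripper_width: 0.189
gripper_force: 60.0
time: 12.28
tool_pos: [0.6653, 0.1548, 0.0637]
eef_rot: [0.005, 0.965, 0.026, -0.259]
contact_force: [0.4, 0.2, -1.1]
gripper_width: 0.19
gripper_force: 60.0
time: 12.53
tool_pos: [0.6655, 0.1549, 0.0629]
eef_rot: [0.005, 0.966, 0.026, -0.259]
contact_force: [1.2, -0.1, 5.7]
gripper_width: 0.188
gripper_force: 60.0
time: 12.78
tool_pos: [0.6655, 0.1549, 0.0627]
eef_rot: [0.005, 0.966, 0.026, -0.259]
contact_force: [-1.9, 1.7, 16.2]
gripper_width: 0.189
gripper_force: 60.0
```

```bash
python3 -m creep '[[[1,-0.02,-0.0011,0.002,0,0,0],[1,-0.03,-0.0017,0,0,0,0],[1,-0.03,-0.0017,0,0,0,0],[1,-0.03,-0.0017,0,0,0,0],[1,-0.03,-0.0017,0,0,0,0],[1,-0.03,-0.0017,0,0,0,0],[1,-0.03,-0.0017,0,0,0,0],[1,-0.03,-0.0017,0,0,0,0],[1,-0.03,-0.0017,0,0,0,0],[1,-0.03,-0.0017,0,0,0,0]]]' |sed -n '1,2p;4p'
python3 -m creep '[[[1,-0.02,-0.0011,0,0,0,0],[1,-0.02,-0.0011,0,0,0,0],[1,-0.02,-0.0011,0,0,0,0],[1,-0.02,-0.0011,0,0,0,0],[1,0,0,0,0,0,0]]]'|sed -n '1,2p;4p'
python3 - <<'E'
from h import *
o,R=st();print(o['joint_pos'].round(3))
s=get_image("scene");d=get_image("top")
b=cv2.resize(s["img"][150:270,330:440],None,fx=3.3,fy=3.3);a=cv2.resize(d["img"][150:260,215:300],None,fx=3.6,fy=3.6)
cv2.imwrite("pics/w6.png",np.hstack([a[:390],b[:390]]))
E
```

```text
time: 13.62
tool_pos: [0.5787, 0.1498, 0.0626]
contact_force: [6.0, -0.4, 9.1]
time: 14.03
tool_pos: [0.554, 0.1486, 0.0625]
contact_force: [0.3, -0.2, 4.2]
t 14.03 tcp [0.554  0.1486 0.0625] z [-0.499 -0.022 -0.866] y [ 0.053 -0.999 -0.005] F [ 0.3 -0.2  4.2] w 0.192 gf 60.0
[-0.711  0.96   0.777  1.432 -0.594  1.557 -1.334]
```

View pics/w6.png

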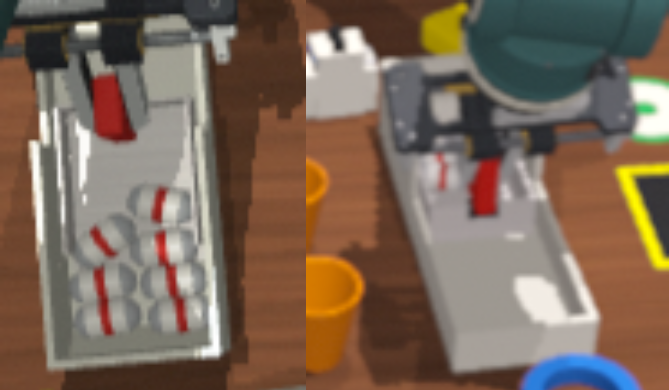

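The top view shows the fuses riding into the pan. The lip is about 40 mm from the slanted wall, so I continue slowly.

```bash
python3 -m creep '[[[1,-0.018,-0.001,0,0,0,0],[1,-0.018,-0.001,0,0,0,0],[1,-0.018,-0.001,0,0,0,0],[1,-0.018,-0.001,0,0,0,0],[1,-0.018,-0.001,0,0,0,0],[1,-0.018,-0.001,0,0,0,0],[1,0,0,0,0,0,0]]]'|sed -n '1,2p;4p'
python3 - <<'E'
from h import *
o,R=st();print(o['joint_pos'].round(3))
d=get_image("top");show(d,"w7",(215,150,300,260),4)
E
```

```text
time: 14.72
tool_pos: [0.5217, 0.1468, 0.0622]
contact_force: [1.0, -0.0, 3.1]
t 14.72 tcp [0.5217 0.1468 0.0622] z [-0.499 -0.022 -0.866] y [ 0.053 -0.999 -0.005] F [ 1.  -0.   3.1] w 0.189 gf 60.0
[-0.753  0.917  0.786  1.531 -0.587  1.511 -1.322]
```

View pics/w7.png

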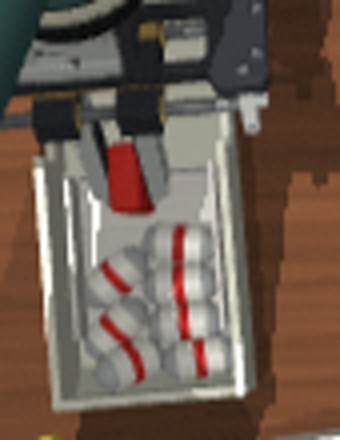

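All seven fuses are in the pan or at its lip. I give a last push, tilt the mouth up and lift.

```bash
python3 -m creep '[[[1,-0.013,-0.0007,0,0,0,0],[1,-0.013,-0.0007,0,0,0,0],[1,0,0,0,0,0,0],[1,0.0103,0.0006,0.008,-0.0009,0.0167,0],[1,0.0103,0.0006,0.008,-0.0009,0.0167,0],[1,0.0103,0.0006,0.008,-0.0009,0.0167,0],[1,0.0103,0.0006,0.008,-0.0009,0.0167,0],[1,0.0103,0.0006,0.008,-0.0009,0.0167,0],[1,0.0103,0.0006,0.008,-0.0009,0.0167,0],[1,0,0,0,0,0,0],[1,0,0,0,0,0,0]]]'|sed -n '1,4p'
python3 - <<'E'
from h import *
o,R=st();print(o['joint_pos'].round(3))
d=get_image("top");show(d,"w8",(215,150,300,260),4)
E
```

```text
time: 15.68
tool_pos: [0.5335, 0.1472, 0.0746]
eef_rot: [0.009, 0.913, 0.024, -0.407]
contact_force: [6.6, 1.3, -4.6]
t 15.68 tcp [0.5335 0.1472 0.0746] z [-0.743 -0.036 -0.668] y [ 0.051 -0.999 -0.004] F [ 6.6  1.3 -4.6] w 0.183 gf 60.0
[-0.61   1.099  0.713  1.237 -0.556  1.883 -1.36 ]
```

View pics/w8.png

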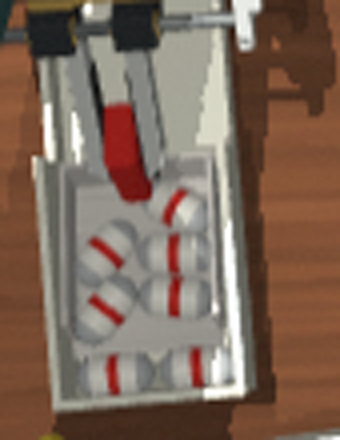

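Five fuses are in the pan and two remain at the wall for a second pass. I lift these five.

```bash
python3 -m creep '[[[1,0.005,0,0.02,0,0,0],[1,0.005,0,0.03,0,0,0],[1,0.005,0,0.04,0.0002,-0.004,0],[1,0.005,0,0.04,0.0002,-0.004,0],[1,0,0,0.05,0.0002,-0.004,0],[1,0,0,0.05,0.0002,-0.004,0],[1,0,0,0.05,0.0002,-0.004,0],[1,0,0,0.05,0.0002,-0.004,0],[1,0,0,0.05,0.0002,-0.004,0],[1,0,0,0.05,0.0002,-0.004,0],[1,0,0,0.03,0,0,0],[1,0,0,0.01,0,0,0]]]'|sed -n '1,4p'
python3 -m creep '[[[1,0,0,0.01,0,0,0],[1,0,0,0,0,0,0],[1,0,0,0,0,0,0]]]'|sed -n '1,4p'
python3 - <<'E'
from h import *
o,R=st();print(o['joint_pos'].round(3))
d=get_image("top");show(d,"w9",(205,130,305,260),4)
E
```

```text
time: 16.73
tool_pos: [0.539, 0.1474, 0.2191]
eef_rot: [0.007, 0.933, 0.025, -0.36]
contact_force: [1.0, 0.1, -3.1]
time: 16.98
tool_pos: [0.5385, 0.1473, 0.2195]
eef_rot: [0.008, 0.932, 0.025, -0.362]
contact_force: [-0.9, -0.5, -3.4]
t 16.98 tcp [0.5385 0.1473 0.2195] z [-0.674 -0.032 -0.738] y [ 0.052 -0.999 -0.004] F [-0.9 -0.5 -3.4] w 0.187 gf 60.0
[-0.634  0.878  0.74   1.231 -0.471  1.974 -1.411]
```

View pics/w9.png

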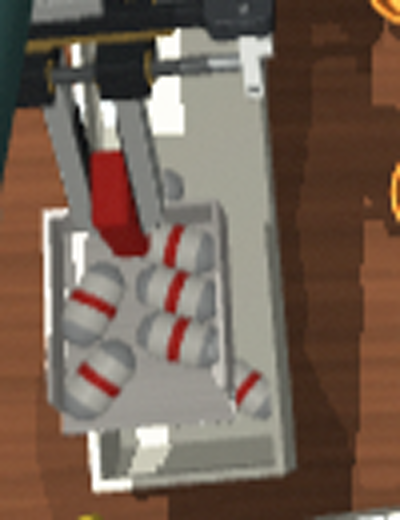

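The top view shows five fuses in the lifted scoop and at least one left in the tray. My picture views are used up, so I go on with masks and numbers. I carry the load to the bin.

```bash
python3 -m creep '[[[1,0.008,-0.02,-0.011,0,-0.0023,0],[1,0.017,-0.04,-0.011,0,-0.0023,0],[1,0.017,-0.06,-0.011,0,-0.0023,0],[1,0.017,-0.06,-0.011,0,-0.0023,0],[1,0.017,-0.06,-0.011,0,-0.0023,0],[1,0.017,-0.06,-0.011,0,-0.0023,0],[1,0.017,-0.06,-0.011,0,-0.0023,0],[1,0.017,-0.06,-0.011,0,-0.0023,0],[1,0.017,-0.06,-0.011,0,-0.0023,0],[1,0.017,-0.06,-0.011,0,-0.0023,0],[1,0.017,-0.06,-0.011,0,-0.0023,0],[1,0.017,-0.06,-0.011,0,-0.0023,0]]]'|sed -n '1,4p'
python3 -m creep '[[[1,0.017,-0.06,-0.011,0,0,0],[1,0.017,-0.06,-0.011,0,0,0],[1,0.017,-0.06,-0.011,0,0,0],[1,0.017,-0.06,-0.011,0,0,0],[1,0.017,-0.04,-0.011,0,0,0],[1,0.01,-0.025,-0.011,0,0,0],[1,0.005,-0.012,0,0,0,0],[1,0,0,0,0,0,0],[1,0,0,0,0,0,0]]]'|sed -n '1,4p'
python3 - <<'E'
from h import *
o,R=st();print(o['joint_pos'].round(3))
d=get_image("top");h=hsv(d);H,S,V=[h[...,i] for i in range(3)]
red=((H<6)|(H>172))&(S>120)&(V>70)
print("red blobs",[(b[0],b[1],b[3]) for b in rect(d,red[:260],.011,3) if b[0][1]<250])
E
```

```text
time: 18.03
tool_pos: [0.5975, -0.0525, 0.1802]
eef_rot: [0.009, 0.947, 0.024, -0.32]
contact_force: [-0.4, 0.7, -2.6]
time: 18.78
tool_pos: [0.6272, -0.1453, 0.1608]
eef_rot: [0.009, 0.947, 0.025, -0.32]
contact_force: [-0.8, 1.3, -2.4]
t 18.78 tcp [ 0.6272 -0.1453  0.1608] z [-0.606 -0.032 -0.795] y [ 0.052 -0.999  0.001] F [-0.8  1.3 -2.4] w 0.184 gf 60.0
[-0.211  1.04   0.768  1.028 -0.358  1.872 -1.06 ]
red blobs [(array([ 373.9, -200.7]), array([79.1,  4.6]), array([404., 258.])), (array([ 559.6, -148.6]), array([23.4,  5.4]), array([377., 179.])), (array([572.8, 171.3]), array([19.3,  5.2]), array([240., 177.])), (array([ 585.8, -184.7]), array([ 5.8, 23. ]), array([392., 168.])), (array([ 608.2, -137.7]), array([23.1,  5.5]), array([372., 159.])), (array([ 611.5, -183. ]), array([ 5.5, 22.4]), array([391., 157.])), (array([ 636.7, -180.6]), array([ 5.7, 20.1]), array([389., 147.])), (array([ 661.7, -169. ]), array([24.5, 60.8]), array([384., 138.]))]
```

```bash
python3 -m creep '[[[1,0.025,0,-0.016,0.0004,-0.0083,0],[1,0.025,0,-0.016,0.0004,-0.0083,0],[1,0.025,0,-0.016,0.0004,-0.0083,0],[1,0.025,0,-0.016,0.0004,-0.0083,0],[1,0.025,0,-0.016,0.0004,-0.0083,0]]]'|sed -n '1,4p'
python3 -m creep '[[[1,-0.0163,0,0.023,0.0014,-0.0278,0],[1,-0.0163,0,0.023,0.0014,-0.0278,0],[1,-0.0163,0,0.023,0.0014,-0.0278,0],[1,-0.0217,0,0.0171,0.0014,-0.0278,0],[1,-0.0217,0,0.0171,0.0014,-0.0278,0],[1,-0.0217,0,0.0171,0.0014,-0.0278,0],[1,-0.0252,0,0.0101,0.0014,-0.0278,0],[1,-0.0252,0,0.0101,0.0014,-0.0278,0],[1,-0.0252,0,0.0101,0.0014,-0.0278,0],[1,-0.0269,0,0.0023,0.0014,-0.0278,0],[1,-0.0269,0,0.0023,0.0014,-0.0278,0],[1,-0.0269,0,0.0023,0.0014,-0.0278,0]]]'|sed -n '1,4p'
python3 -m creep '[[[1,-0.027,0,0.01,0.0014,-0.0278,0],[1,0,0,0.02,0,0,0],[1,0,0,0.02,0,0,0],[1,0,0,0,0,0,0],[1,0,0,0,0,0,0],[1,0,0,0,0,0,0],[1,0,0,0,0,0,0],[1,0,0,0,0,0,0]]]'|sed -n '1,5p'
python3 -c "
from h import *
o,R=st();print(o['joint_pos'].round(3))"
```

```text
time: 19.25
tool_pos: [0.6655, -0.1455, 0.1363]
eef_rot: [0.007, 0.966, 0.025, -0.256]
contact_force: [-0.4, -0.1, -2.9]
time: 20.25
tool_pos: [0.5829, -0.1461, 0.1848]
eef_rot: [-0.005, 0.964, 0.024, 0.263]
contact_force: [1.8, 0.1, -2.2]
time: 20.92
tool_pos: [0.5779, -0.1448, 0.1979]
eef_rot: [-0.008, 0.955, 0.025, 0.294]
contact_force: [-1.2, -0.3, -0.7]
gripper_width: 0.188
t 20.92 tcp [ 0.5779 -0.1448  0.1979] z [ 0.561  0.03  -0.827] y [ 0.052 -0.999 -0.001] F [-1.2 -0.3 -0.7] w 0.188 gf 60.0
[-0.31   0.156  0.67   2.179 -0.875  0.404 -0.449]
```

```bash
python3 -m creep '[[[1,0.01,0,0.03,-0.0014,0.0278,0],[1,0.02,0,0.02,-0.0014,0.0278,0],[1,0.026,0,0,-0.0014,0.0278,0],[1,0.026,0,0,-0.0014,0.0278,0],[1,0.026,0,0,-0.0014,0.0278,0],[1,0.026,0,0,-0.0014,0.0278,0],[1,0.026,0.02,0,-0.0014,0.0278,0],[1,0.026,0.04,0,-0.0014,0.0278,0],[1,0.026,0.06,0,-0.0014,0.0278,0],[1,0.026,0.07,0,-0.0014,0.0278,0],[1,0.026,0.07,0,-0.0014,0.0278,0],[1,0.026,0.07,0,-0.0014,0.0278,0]]]'|sed -n '1,3p'
python3 -m creep '[[[1,0,0.07,0,-0.0011,0.0225,0],[1,0,0.07,0,0,0,0],[1,0,0.07,0,0,0,0],[1,0,0.07,0,0,0,0],[1,0,0.07,0,0,0,0],[1,0,0.07,0,0,0,0],[1,0,0.07,0,0,0,0],[1,0,0.07,0,0,0,0],[1,0,0.06,0,0,0,0],[1,0,0.03,0,0,0,0],[1,0,0.015,0,0,0,0],[1,0,0.005,0,0,0,0]]]'|sed -n '1,3p'
python3 -m creep '[[[1,0,0,0,0,0,0],[1,0,0,0,0,0,0],[1,0,0,0,0,0,0]]]'|sed -n '1,4p'
python3 - <<'E'
from h import *
o,R=st();print(o['joint_pos'].round(3))
for n,z in(("top",.016),("scene",.016),("wrist",.016)):
    d=get_image(n);h=hsv(d);H,S,V=[h[...,i] for i in range(3)]
    red=((H<6)|(H>172))&(S>120)&(V>70)
    print(n,[(b[0],b[1],b[3]) for b in rect(d,red,z,2) if -230<b[0][1]<240 and 380<b[0][0]<720])
E
```

```text
time: 21.92
tool_pos: [0.6654, -0.0429, 0.2102]
eef_rot: [0.002, 0.977, 0.025, -0.213]
time: 22.92
tool_pos: [0.6649, 0.1568, 0.2102]
eef_rot: [0.003, 0.969, 0.025, -0.245]
time: 23.17
tool_pos: [0.665, 0.1554, 0.2107]
eef_rot: [0.003, 0.969, 0.024, -0.245]
contact_force: [0.6, -0.5, -1.5]
t 23.17 tcp [0.665  0.1554 0.2107] z [-0.475 -0.017 -0.88 ] y [ 0.047 -0.999 -0.006] F [ 0.6 -0.5 -1.5] w 0.186 gf 60.0
[-0.52   0.947  0.679  0.961 -0.512  1.881 -1.488]
top [(array([455.3, 113.9]), array([ 4.7, 19.9]), array([265., 227.])), (array([ 515.8, -111.6]), array([ 4.7, 18.7]), array([362., 198.])), (array([ 523.1, -143.3]), array([ 3.3, 19.8]), array([376., 194.])), (array([537.2, -98.3]), array([ 4.7, 18.7]), array([356., 189.])), (array([ 548.7, -189.6]), array([ 4.8, 20.1]), array([394., 183.])), (array([ 564.1, -150. ]), array([19.9,  4.2]), array([378., 176.])), (array([572.3, 170.5]), array([19.2,  5.2]), array([240., 177.])), (array([715.6, 197.2]), array([59.5, 27.2]), array([230., 117.]))]
scene [(array([407.1, 226.4]), array([ 28.6, 121.2]), array([399., 183.]))]
wrist [(array([ 508.8, -119.7]), array([20.7,  4.2]), array([482., 212.])), (array([ 538.7, -193.6]), array([ 6.2, 26. ]), array([540., 200.])), (array([ 534., -106.]), array([23.3,  5.1]), array([481., 200.])), (array([432.4, 146.7]), array([241.4,  63.3]), array([316., 220.])), (array([ 564.4, -153.1]), array([32.7,  6.2]), array([521., 185.]))]
```

```bash
python3 - <<'E'
from h import *
d=get_image("top");h=hsv(d);H,S,V=[h[...,i] for i in range(3)]
red=((H<8)|(H>170))&(S>90)&(V>60)
for (u,v) in((240,177),(265,227)):
    m=np.zeros(H.shape,bool);m[v-8:v+9,u-8:u+9]=red[v-8:v+9,u-8:u+9]
    P=np.array([ray(d,b,a,.018)[:2]*1000 for a,b in zip(*np.where(m))])
    w,E=np.linalg.eigh(np.cov(P.T));print(P.mean(0).round(1),np.sqrt(w).round(1),"band dir",E[:,1].round(2),len(P))
    # white extent
    w=((S<70)&(V>150)).astype(int)
    print(S[v-12:v+13:1,u-12:u+13:2][::3]);
E
```

```text
[572.  170.2] [2. 6.] band dir [-0.99 -0.13] 26
[[  7   7   8  15  15  15  16  16  14  14  14  14  17]
 [  7   6   6  16  14  15  16  18  18  20  20  20  17]
 [ 16  22   1   1   1   1  21  24  24  23  24  24  23]
 [ 20  23   1   5   3  16 207  18  15   8   2  16  21]
 [ 16  24   2   1   1  14 194  17  15  11   4   3  23]
 [ 13  24  21   2   3  18 185 110  15  13   3  19  21]
 [  9  21  24   1   3   3   1  27  23  21  23  23  22]
 [  7  22  25   6   1   1   1   6   6   6   6   6   6]
 [ 25  21  24   8   1   1   5   6   6   6   6   6   6]]
[455.7 113.3] [1.5 6.4] band dir [-0.76  0.65] 22
[[  6  22  22  21  24  21  21  22  22  22  20  24 130]
 [  7  22  22  22  24  22  21  22  19  21  21  22 131]
 [  6  22  23   7   2   8  15  20  22  22  21  24 107]
 [  6  22  22   7  11  14  16 179 171  18  22  24  65]
 [  6  21  21  16  17  16 197  87  14  17  21  24  48]
 [  6  21  21  21  21 158  87  16  16   6  21  23  24]
 [  6  22  21  22  22  22  22  16   7   0  23  23  24]
 [  6  22  21  21  21  21  21  21  21  22  22  23  22]
 [ 23  24  22  21  23  22  21  23  23  22  25  20  21]]
```

Five fuses are in the bin. Of the two left in the tray, one lies across it at (.572,.170) and the other is near the end at (.456,.113). I set the scoop in behind the first.

```bash
python3 -m creep '[[[1,0.006,-0.001,-0.02,-0.0002,0.003,0.001],[1,0.006,-0.001,-0.04,-0.0002,0.003,0.001],[1,0.006,-0.001,-0.05,-0.0001,0.003,0.001],[1,0.006,0,-0.05,0,0,0],[1,0,0,-0.06,0,0,0],[1,0,0,-0.06,0,0,0],[1,0,0,-0.05,0,0,0],[1,0,0,-0.04,0,0,0],[1,0,0,-0.03,0,0,0],[1,0,0,0,0,0,0]]]' >/dev/null
python3 -m creep '[[[1,0,0,-0.03,0,0,0],[1,0,0,-0.02,0,0,0],[1,0,0,-0.015,0,0,0],[1,0,0,-0.01,0,0,0],[1,0,0,0,0,0,0],[1,0,0,0,0,0,0]]]'|sed -n '1,4p'
python3 -m creep '[[[1,0,0,-0.005,0,0,0],[1,0,0,0,0,0,0],[1,0,0,0,0,0,0]]]' |sed -n '1,4p'
python3 - <<'E'
from h import *
o,R=st()
d=get_image("top");h=hsv(d);H,S,V=[h[...,i] for i in range(3)]
red=((H<6)|(H>172))&(S>120)&(V>70)
print([(b[0],b[1],b[3]) for b in rect(d,red,.02,2) if 60<b[0][1]<240 and 380<b[0][0]<720])
E
```

```text
time: 24.7
tool_pos: [0.6721, 0.1557, 0.0683]
eef_rot: [0.004, 0.965, 0.029, -0.259]
contact_force: [-0.5, -1.0, -2.0]
time: 24.95
tool_pos: [0.6721, 0.1557, 0.0669]
eef_rot: [0.004, 0.966, 0.029, -0.259]
contact_force: [-0.2, -0.1, -1.8]
t 24.95 tcp [0.6721 0.1557 0.0669] z [-0.499 -0.023 -0.866] y [ 0.058 -0.998 -0.007] F [-0.2 -0.1 -1.8] w 0.185 gf 60.0
[(array([455.3, 113.4]), array([ 4.6, 19.8]), array([265., 227.])), (array([568.7, 169.5]), array([21.1,  4.6]), array([241., 179.])), (array([690.6, 168. ]), array([51.7, 21.3]), array([242., 126.]))]
```

```bash
python3 -m creep '[[[1,0,0,-0.006,0,0,0],[1,0,0,-0.006,0,0,0],[1,0,0,-0.003,0,0,0],[1,0,0,0,0,0,0]]]'|sed -n '1,4p'
python3 -m creep '[[[1,-0.02,-0.0011,0,0,0,0],[1,-0.03,-0.0017,0,0,0,0],[1,-0.03,-0.0017,0,0,0,0],[1,-0.03,-0.0017,0,0,0,0],[1,-0.03,-0.0017,0,0,0,0],[1,-0.03,-0.0017,0,0,0,0],[1,-0.03,-0.0017,0,0,0,0],[1,-0.03,-0.0017,0,0,0,0],[1,-0.03,-0.0017,0,0,0,0],[1,-0.03,-0.0017,0,0,0,0],[1,-0.03,-0.0017,0,0,0,0],[1,-0.03,-0.0017,0,0,0,0]]]' |sed -n '1,4p'
python3 -m creep '[[[1,-0.03,-0.0017,0,0,0,0],[1,-0.03,-0.0017,0,0,0,0],[1,-0.03,-0.0017,0,0,0,0],[1,-0.03,-0.0017,0,0,0,0],[1,-0.03,-0.0017,0,0,0,0],[1,0,0,0,0,0,0]]]' |sed -n '1,4p'
python3 - <<'E'
from h import *
o,R=st()
d=get_image("top");h=hsv(d);H,S,V=[h[...,i] for i in range(3)]
red=((H<6)|(H>172))&(S>120)&(V>70)
print([(b[0],b[1],b[2],b[3]) for b in rect(d,red,.02,2) if 60<b[0][1]<240 and 380<b[0][0]<720])
E
```

```text
time: 25.33
tool_pos: [0.6722, 0.1556, 0.0629]
eef_rot: [0.004, 0.965, 0.029, -0.259]
contact_force: [0.6, 1.4, 6.7]
time: 26.33
tool_pos: [0.5673, 0.1499, 0.063]
eef_rot: [0.004, 0.966, 0.029, -0.258]
contact_force: [6.0, 1.6, 8.7]
time: 26.83
tool_pos: [0.5213, 0.1473, 0.063]
eef_rot: [0.004, 0.965, 0.029, -0.259]
contact_force: [-1.4, -0.5, 2.3]
t 26.83 tcp [0.5213 0.1473 0.063 ] z [-0.499 -0.023 -0.866] y [ 0.058 -0.998 -0.007] F [-1.4 -0.5  2.3] w 0.187 gf 60.0
[(array([430.5, 159.5]), array([ 4.6, 18.5]), 88.9, array([246., 238.])), (array([432.7, 115.6]), array([ 4.6, 20.7]), 88.8, array([265., 236.])), (array([530.8, 159.2]), array([41.6, 21.6]), 14.8, array([247., 195.]))]
```

```bash
cat >fz.py <<'E'
from h import *
def main(z=.02):
    o,R=st()
    d=get_image("top");h=hsv(d);H,S,V=[h[...,i] for i in range(3)]
    red=((H<6)|(H>172))&(S>110)&(V>60)
    for c in cv2.findContours(red.astype(np.uint8),0,2)[0]:
        if cv2.contourArea(c)<2: continue
        m=np.zeros(H.shape,np.uint8);cv2.drawContours(m,[c],-1,1,-1)
        P=np.array([ray(d,b,a,z)[:2]*1000 for a,b in zip(*np.where(m))]);p=P.mean(0)
        if not(60<p[1]<240 and 380<p[0]<720):continue
        w,E=np.linalg.eigh(np.cov(P.T));e=E[:,0]*np.sign(E[1,0])
        q=p-np.array([565,148.5]);print("fuse xy",p.round(),"tray",np.r_[q@[.9984,.0558],q@[-.0558,.9984]].round(),"axis deg from y",np.degrees(np.arctan2(-e[0],e[1])).round(),"n",len(P))
main()
E
python3 -m creep '[[[1,-0.01,-0.0006,0,0,0,0],[1,-0.01,-0.0006,0,0,0,0],[1,0,0.01,0,0,0,0],[1,0,-0.01,0,0,0,0],[1,0,-0.01,0,0,0,0],[1,0,0.01,0,0,0,0],[1,0,0,0,0,0,0]]]'|sed -n '1,4p'; python3 fz.py
python3 -m creep '[[[1,-0.01,-0.0006,0,0,0,0],[1,-0.01,-0.0006,0,0,0,0],[1,0,0.01,0,0,0,0],[1,0,-0.01,0,0,0,0],[1,0,-0.01,0,0,0,0],[1,0,0.01,0,0,0,0],[1,0,0,0,0,0,0]]]'|sed -n '1,4p'; python3 fz.py
```

```text
time: 27.47
tool_pos: [0.5183, 0.1463, 0.0631]
eef_rot: [0.005, 0.966, 0.029, -0.257]
contact_force: [12.5, -2.2, 12.2]
t 27.47 tcp [0.5183 0.1463 0.0631] z [-0.496 -0.024 -0.868] y [ 0.059 -0.998 -0.006] F [12.5 -2.2 12.2] w 0.187 gf 60.0
fuse xy [429. 160.] tray [-135.   19.] axis deg from y 4.0 n 22
fuse xy [431. 116.] tray [-135.  -25.] axis deg from y 2.0 n 22
fuse xy [527. 157.] tray [-38.  10.] axis deg from y 13.0 n 148
time: 28.1
tool_pos: [0.5134, 0.145, 0.0634]
eef_rot: [0.005, 0.966, 0.029, -0.255]
contact_force: [17.9, -6.3, 13.5]
t 28.1 tcp [0.5134 0.145  0.0634] z [-0.493 -0.025 -0.869] y [ 0.059 -0.998 -0.004] F [17.9 -6.3 13.5] w 0.189 gf 60.0
fuse xy [432. 161.] tray [-133.   20.] axis deg from y 23.0 n 25
fuse xy [434. 119.] tray [-132.  -22.] axis deg from y -16.0 n 22
fuse xy [522. 156.] tray [-42.  10.] axis deg from y 13.0 n 152
```

```bash

python3 -m creep '[[[1,0,0,0.002,-0.0009,0.0167,0],[1,0,0,0.002,-0.0009,0.0167,0],[1,0,0,0.002,-0.0009,0.0167,0],[1,0,0,0,0,0,0]]]'|sed -n '1,4p'; python3 fz.py
python3 -m creep '[[[1,0,0,0.002,-0.0009,0.0167,0],[1,0,0,0.002,-0.0009,0.0167,0],[1,0,0,0.002,-0.0009,0.0167,0],[1,0,0,0,0,0,0]]]'|sed -n '1,4p'; python3 fz.py
```

```text
time: 28.48
tool_pos: [0.5123, 0.1464, 0.0637]
eef_rot: [0.006, 0.942, 0.028, -0.334]
contact_force: [14.1, 2.8, 13.2]
t 28.48 tcp [0.5123 0.1464 0.0637] z [-0.629 -0.03  -0.777] y [ 0.057 -0.998 -0.007] F [14.1  2.8 13.2] w 0.192 gf 60.0
fuse xy [426. 165.] tray [-137.   24.] axis deg from y 34.0 n 25
fuse xy [430. 123.] tray [-137.  -18.] axis deg from y -24.0 n 22
fuse xy [523. 156.] tray [-41.  10.] axis deg from y 14.0 n 171
time: 28.87
tool_pos: [0.5111, 0.1463, 0.0644]
eef_rot: [0.008, 0.912, 0.027, -0.408]
contact_force: [5.3, 2.1, -1.2]
t 28.87 tcp [0.5111 0.1463 0.0644] z [-0.744 -0.036 -0.667] y [ 0.056 -0.998 -0.008] F [ 5.3  2.1 -1.2] w 0.19 gf 60.0
fuse xy [425. 166.] tray [-139.   25.] axis deg from y 38.0 n 26
fuse xy [428. 126.] tray [-138.  -14.] axis deg from y -30.0 n 23
fuse xy [523. 156.] tray [-42.  10.] axis deg from y 13.0 n 198
```

```bash

python3 -m creep '[[[1,0,0,0.02,0,0,0],[1,0.005,0,0.02,0,0,0],[1,0.01,0,0.02,-0.0006,0.0112,0],[1,0.01,0,0.02,-0.0006,0.0112,0],[1,0,0,0,0,0,0],[1,0,0,0,0,0,0]]]'|sed -n '1,4p'; python3 fz.py; python3 -c "
from cell import get_obs;print(get_obs()['joint_pos'].round(3))"
```

```text
time: 29.42
tool_pos: [0.5177, 0.1462, 0.0892]
eef_rot: [0.009, 0.898, 0.026, -0.439]
contact_force: [-1.4, 0.5, -2.8]
t 29.42 tcp [0.5177 0.1462 0.0892] z [-0.788 -0.039 -0.615] y [ 0.055 -0.998 -0.008] F [-1.4  0.5 -2.8] w 0.187 gf 60.0
fuse xy [431. 170.] tray [-132.   29.] axis deg from y 43.0 n 27
fuse xy [437. 130.] tray [-129.  -12.] axis deg from y -36.0 n 24
fuse xy [532. 160.] tray [-33.  13.] axis deg from y 12.0 n 225
[-0.557  1.063  0.597  1.238 -0.476  1.917 -1.411]
```

```bash

python3 -m creep '[[[1,0.01,0.012,0.02,0,0,0],[1,0.01,-0.024,0.02,0,0,0],[1,0,0.024,0,0,0,0],[1,0,-0.024,0,0,0,0],[1,0,0.024,0,0,0,0],[1,0,-0.024,0,0,0,0],[1,0,0.012,0,0,0,0],[1,0,0,0,0,0,0]]]'|sed -n '1,4p'; python3 fz.py; python3 -c "
from cell import get_obs;print(get_obs()['joint_pos'].round(3))"
```

```text
time: 30.13
tool_pos: [0.5235, 0.1467, 0.1017]
eef_rot: [0.009, 0.898, 0.026, -0.439]
contact_force: [0.4, -0.5, -1.5]
t 30.13 tcp [0.5235 0.1467 0.1017] z [-0.788 -0.039 -0.614] y [ 0.055 -0.998 -0.008] F [ 0.4 -0.5 -1.5] w 0.188 gf 60.0
fuse xy [459. 179.] tray [-104.   36.] axis deg from y 88.0 n 20
fuse xy [463. 133.] tray [-103.  -10.] axis deg from y 69.0 n 20
fuse xy [538. 162.] tray [-26.  15.] axis deg from y 11.0 n 227
[-0.547  1.055  0.59   1.215 -0.468  1.941 -1.421]
```

Both fuses slid deep into the pan. Lift and carry them to the bin as before.

```bash
python3 -m creep '[[[1,0.005,0,0.02,0.0002,-0.006,0],[1,0.005,0,0.03,0.0002,-0.006,0],[1,0.005,0,0.04,0.0002,-0.006,0],[1,0.005,0,0.04,0.0002,-0.006,0],[1,0.005,0,0.05,0.0002,-0.006,0],[1,0.005,0,0.05,0.0002,-0.006,0],[1,0.005,0,0.05,0.0002,-0.006,0],[1,0.005,0,0.05,0.0002,-0.006,0],[1,0.005,0,0.03,0.0002,-0.006,0],[1,0.005,0,0.02,0.0002,-0.004,0],[1,0,0,0.01,0,0,0],[1,0,0,0,0,0,0]]]'|sed -n '1,4p'
python3 -m creep '[[[1,0.008,-0.02,-0.011,0,-0.0023,0],[1,0.017,-0.04,-0.011,0,-0.0023,0],[1,0.017,-0.06,-0.011,0,-0.0023,0],[1,0.017,-0.06,-0.011,0,-0.0023,0],[1,0.017,-0.06,-0.011,0,-0.0023,0],[1,0.017,-0.06,-0.011,0,-0.0023,0],[1,0.017,-0.06,-0.011,0,-0.0023,0],[1,0.017,-0.06,-0.011,0,-0.0023,0],[1,0.017,-0.06,-0.011,0,-0.0023,0],[1,0.017,-0.06,-0.011,0,-0.0023,0],[1,0.017,-0.06,-0.011,0,-0.0023,0],[1,0.017,-0.06,-0.011,0,-0.0023,0]]]'|sed -n '1,4p'
python3 -m creep '[[[1,0.017,-0.06,-0.011,0,0,0],[1,0.017,-0.06,-0.011,0,0,0],[1,0.017,-0.06,-0.011,0,0,0],[1,0.017,-0.06,-0.011,0,0,0],[1,0.017,-0.04,-0.011,0,0,0],[1,0.01,-0.025,-0.011,0,0,0],[1,0.005,-0.012,0,0,0,0],[1,0,0,0,0,0,0],[1,0,0,0,0,0,0]]]'|sed -n '1,4p'
python3 - <<'E'
from h import *
o,R=st();print(o['joint_pos'].round(3))
d=get_image("top");h=hsv(d);H,S,V=[h[...,i] for i in range(3)]
red=((H<6)|(H>172))&(S>120)&(V>70)
print("red blobs",[(b[0],b[1],b[3]) for b in rect(d,red[:260],.1,2) if b[0][1]<250])
E
```

```text
time: 31.18
tool_pos: [0.5386, 0.1466, 0.2192]
eef_rot: [0.008, 0.934, 0.027, -0.355]
contact_force: [0.3, 0.1, -2.4]
time: 32.18
tool_pos: [0.5975, -0.0534, 0.1788]
eef_rot: [0.009, 0.949, 0.027, -0.314]
contact_force: [-0.3, 0.1, -1.4]
time: 32.93
tool_pos: [0.6273, -0.146, 0.1594]
eef_rot: [0.009, 0.949, 0.027, -0.315]
contact_force: [-0.4, 0.1, -2.4]
t 32.93 tcp [ 0.6273 -0.146   0.1594] z [-0.596 -0.034 -0.802] y [ 0.057 -0.998  0.   ] F [-0.4  0.1 -2.4] w 0.188 gf 60.0
[-0.186  1.01   0.69   1.039 -0.307  1.845 -1.092]
red blobs [(array([ 381.6, -186. ]), array([72.9,  4.3]), array([404., 258.])), (array([ 512.5, -104.3]), array([ 4.3, 17.3]), array([362., 197.])), (array([ 519.3, -133.6]), array([ 4.4, 18.6]), array([376., 194.])), (array([532.3, -92. ]), array([ 4.3, 17.3]), array([356., 188.])), (array([ 572.2, -138.7]), array([21.7,  4.3]), array([376., 170.])), (array([ 586.2, -161. ]), array([21.7,  5.4]), array([388., 163.])), (array([ 647.7, -157.7]), array([21.1, 53.8]), array([384., 138.]))]
```

```bash
python3 -m creep '[[[1,0.025,0,-0.015,0.0004,-0.0079,0],[1,0.025,0,-0.015,0.0004,-0.0079,0],[1,0.025,0,-0.015,0.0004,-0.0079,0],[1,0.025,0,-0.015,0.0004,-0.0079,0],[1,0.025,0,-0.015,0.0004,-0.0079,0]]]'|sed -n '1,4p'
python3 -m creep '[[[1,-0.0163,0,0.023,0.0014,-0.0278,0],[1,-0.0163,0,0.023,0.0014,-0.0278,0],[1,-0.0163,0,0.023,0.0014,-0.0278,0],[1,-0.0217,0,0.0171,0.0014,-0.0278,0],[1,-0.0217,0,0.0171,0.0014,-0.0278,0],[1,-0.0217,0,0.0171,0.0014,-0.0278,0],[1,-0.0252,0,0.0101,0.0014,-0.0278,0],[1,-0.0252,0,0.0101,0.0014,-0.0278,0],[1,-0.0252,0,0.0101,0.0014,-0.0278,0],[1,-0.0269,0,0.0023,0.0014,-0.0278,0],[1,-0.0269,0,0.0023,0.0014,-0.0278,0],[1,-0.0269,0,0.0023,0.0014,-0.0278,0]]]'|sed -n '1,4p'
python3 -m creep '[[[1,-0.027,0,0.01,0.0014,-0.0278,0],[1,0,0,0.02,0,0,0],[1,0,0,0.02,0,0,0],[1,0,0,0,0,0,0],[1,0,0,0,0,0,0],[1,0,0,0,0,0,0],[1,0,0,0,0,0,0],[1,0,0,0,0,0,0]]]'|sed -n '1,5p'
python3 -m creep '[[[1,0,0,0.03,0,0,0],[1,0,0,0.04,0,0,0],[1,0,0,0.04,0,0,0],[1,0.02,0,0.02,-0.0014,0.0278,0],[1,0.026,0,0,-0.0014,0.0278,0],[1,0.026,0,0,-0.0014,0.0278,0],[1,0.026,0.02,0,-0.0014,0.0278,0],[1,0.026,0.04,0,-0.0014,0.0278,0],[1,0.026,0.06,0,-0.0014,0.0278,0],[1,0.026,0.07,0,-0.0014,0.0278,0],[1,0.026,0.07,0,-0.0014,0.0278,0],[1,0.026,0.07,0,-0.0014,0.0278,0]]]'|sed -n '1,3p'
python3 -m creep '[[[1,0,0.07,0,-0.0014,0.0278,0],[1,0,0.07,0,-0.0014,0.0278,0],[1,0,0.07,0,-0.0014,0.0278,0],[1,0,0.07,0,-0.0012,0.0200,0],[1,0,0.07,0,0,0,0],[1,0,0.07,0,0,0,0],[1,0,0.05,0,0,0,0],[1,0,0.02,0,0,0,0],[1,0,0,0,0,0,0],[1,0,0,0,0,0,0]]]'|sed -n '1,3p'
python3 - <<'E'
from h import *
o,R=st();print(o['joint_pos'].round(3))
d=get_image("top");h=hsv(d);H,S,V=[h[...,i] for i in range(3)]
red=((H<6)|(H>172))&(S>120)&(V>70)
print("red blobs",[(b[0],b[1],b[3]) for b in rect(d,red[:260],.02,2) if b[0][1]<250])
d=get_image("scene");h=hsv(d);H,S,V=[h[...,i] for i in range(3)]
red=((H<6)|(H>172))&(S>120)&(V>70)
print("scene",[b[3] for b in rect(d,red,.02,2)])
E
```

```text
time: 33.4
tool_pos: [0.6655, -0.1465, 0.1365]
eef_rot: [0.008, 0.967, 0.027, -0.254]
contact_force: [0.2, -1.0, -3.1]
time: 34.4
tool_pos: [0.5829, -0.1471, 0.185]
eef_rot: [-0.003, 0.964, 0.025, 0.266]
contact_force: [1.4, 0.2, -1.3]
time: 35.07
tool_pos: [0.5784, -0.1454, 0.1979]
eef_rot: [-0.007, 0.955, 0.026, 0.294]
contact_force: [0.2, -0.4, -2.1]
gripper_width: 0.185
time: 36.07
tool_pos: [0.6473, -0.0448, 0.237]
eef_rot: [0.002, 0.995, 0.028, -0.095]
time: 36.9
tool_pos: [0.6468, 0.0997, 0.2372]
eef_rot: [0.006, 0.967, 0.026, -0.253]
t 36.9 tcp [0.6468 0.0997 0.2372] z [-0.489 -0.025 -0.872] y [ 0.054 -0.999 -0.002] F [ 1.4  0.  -1. ] w 0.188 gf 60.0
[-0.437  0.858  0.57   1.023 -0.377  1.875 -1.46 ]
red blobs [(array([ 374.7, -198. ]), array([80.8,  4.6]), array([404., 258.])), (array([ 515.7, -111.3]), array([ 4.6, 18.6]), array([362., 198.])), (array([ 522.4, -143.4]), array([ 4.9, 19.8]), array([375., 195.])), (array([537., -98.]), array([ 4.6, 18.6]), array([356., 189.])), (array([ 548. , -206.5]), array([21. ,  4.7]), array([402., 183.])), (array([ 547.4, -186.7]), array([ 3.7, 18.2]), array([394., 183.])), (array([ 558.8, -151. ]), array([19.9,  3.7]), array([378., 179.])), (array([ 587.3, -115.5]), array([ 4.8, 19.3]), array([363., 168.])), (array([700.7, 132.6]), array([59. , 25.5]), array([258., 124.]))]
scene [array([258., 182.]), array([549., 200.]), array([374., 167.])]
```

Seven fuses are in the bin and none are left in the tray. Park the scoop.

```bash
python3 -m creep '[[[1,-0.0136,0.03,0,0,0.002,0],[1,-0.0136,0.054,0,0,0.002,0],[1,-0.0136,0.06,0,0,0,0],[1,-0.0136,0.06,0,0,0,0],[1,-0.0136,0.06,0,0,0,0],[1,-0.0136,0.06,0,0,0,0],[1,-0.0136,0.06,0,0,0,0],[1,-0.0136,0.06,0,0,0,0],[1,-0.0136,0.06,0,0,0,0],[1,-0.0136,0.06,0,0,0,0],[1,-0.0136,0.06,0,0,0,0],[1,-0.0136,0.06,0,0,0,0]]]' >/dev/null
python3 -m creep '[[[1,-0.0136,0.06,-0.02,0,0,0],[1,-0.0136,0.06,-0.04,0,0,0],[1,-0.0136,0.04,-0.05,0,0,0],[1,-0.0136,0.02,-0.05,0,0,0],[1,0,0,-0.05,0,0,0],[1,0,0,-0.05,0,0,0],[1,0,0,-0.05,0,0,0],[1,0,0,-0.05,0,0,0],[1,0,0,-0.05,0,0,0],[1,0,0,-0.05,0,0,0],[1,0,0,-0.05,0,0,0],[1,0,0,-0.03,0,0,0]]]'|sed -n '1,4p'
python3 -m creep '[[[1,0,0,0,0,0,0],[1,0,0,0,0,0,0],[1,0,0,0,0,0,0]]]' |sed -n '1,4p'; python3 -c "
from h import *
st()"
```

```text
time: 39.0
tool_pos: [0.5811, 0.3594, 0.0728]
eef_rot: [0.006, 0.965, 0.026, -0.26]
contact_force: [-0.1, -0.4, -1.4]
time: 39.25
tool_pos: [0.5819, 0.3599, 0.0759]
eef_rot: [0.005, 0.966, 0.027, -0.259]
contact_force: [0.1, -0.4, -0.6]
t 39.25 tcp [0.5819 0.3599 0.0759] z [-0.5   -0.024 -0.866] y [ 0.054 -0.999 -0.003] F [ 0.1 -0.4 -0.6] w 0.184 gf 60.0
```

```bash
python3 -m creep '[[[1,0,0,-0.02,0,0,0],[1,0,0,-0.02,0,0,0],[1,0,0,-0.012,0,0,0],[1,0,0,-0.006,0,0,0],[1,0,0,0,0,0,0],[1,0,0,0,0,0,0]]]'|sed -n '1,4p'
python3 -m creep '[[[1,0,0,-0.004,0,0,0],[1,0,0,0,0,0,0],[-1,0,0,0,0,0,0],[-1,0,0,0,0,0,0],[-1,0,0,0,0,0,0],[-1,0,0,0,0,0,0],[-1,0,0,0,0,0,0],[-1,0,0,0,0,0,0]]]'
python3 -m creep '[[[-1,0.02,0.001,0.0346,0,0,0],[-1,0.02,0.001,0.0346,0,0,0],[-1,0.02,0.001,0.0346,0,0,0],[-1,0.03,0.0015,0.052,0,0,0],[-1,0.03,0.0015,0.052,0,0,0],[-1,0.03,0.0015,0.052,0,0,0],[-1,0.03,0.0015,0.052,0,0,0],[-1,0.01,0,0.05,0,-0.0278,0],[-1,0,0,0.05,0,-0.0278,0],[-1,0,0,0.05,0,-0.0278,0],[-1,0,0,0.02,0,-0.0278,0],[-1,0,0,0,0,-0.0278,0]]]'
python3 -m creep '[[[-1,0,-0.08,0,0,-0.0278,0],[-1,0,-0.09,0,0,0,0],[-1,0,-0.09,0,0,0,0],[-1,0,-0.09,0,0,0,0],[-1,0,-0.06,0,0,0,0],[-1,0,-0.03,0,0,0,0],[-1,0,0,0,0,0,0]]]'|sed -n '1,3p'
python3 - <<'E'
from h import *
o,R=st();print(o['joint_pos'].round(3))
d=get_image("top");h=hsv(d);H,S,V=[h[...,i] for i in range(3)]
m=(S<60)&(V>130);m[:150]=0;m[228:]=0;m[:,:125]=0;m[:,200:]=0
print("scoop z.03",rect(d,m,.03,100))
print("cups",rect(d,(H>5)&(H<18)&(S>190)&(V>120),.07))
red=((H<6)|(H>172))&(S>120)&(V>70)
print("red",[(b[0],b[3]) for b in rect(d,red[:260],.02,2) if b[0][1]<450])
E
```

```text
time: 39.75
tool_pos: [0.5818, 0.3598, 0.0583]
eef_rot: [0.005, 0.965, 0.027, -0.259]
contact_force: [2.4, 0.6, 6.3]
time: 40.42
tool_pos: [0.5815, 0.3597, 0.0564]
eef_rot: [0.006, 0.965, 0.026, -0.259]
contact_force: [-0.3, 0.5, -0.6]
gripper_width: 0.579
gripper_force: 0.0
time: 41.42
tool_pos: [0.6394, 0.3625, 0.2036]
eef_rot: [0.01, 0.999, 0.025, -0.041]
contact_force: [1.6, 0.9, -0.3]
gripper_width: 1.0
gripper_force: 0.0
time: 42.0
tool_pos: [0.6389, 0.2287, 0.2014]
eef_rot: [0.012, 1.0, 0.023, -0.0]
t 42.0 tcp [0.6389 0.2287 0.2014] z [-0.    -0.025 -1.   ] y [ 0.046 -0.999  0.025] F [ 0.4  0.3 -0.3] w 1.001 gf 0.0
[-0.837  0.602  0.664  1.479 -0.359  1.196 -1.65 ]
scoop z.03 [(array([548., 326.]), array([ 41.3, 106. ]), 89.4, array([171., 186.]))]
cups [(array([ 383.5, -315.2]), array([62.5, 60.6]), 33.7, array([458., 254.])), (array([561.4,  -8.1]), array([59.9, 58.4]), 38.2, array([319., 177.])), (array([686.8,   5.1]), array([58.8, 62. ]), 43.7, array([311., 122.]))]
red [(array([ 374.7, -199.2]), array([407., 258.])), (array([ 515.7, -111.3]), array([362., 198.])), (array([ 522.4, -143.4]), array([375., 196.])), (array([537., -98.]), array([356., 189.])), (array([ 548. , -206.5]), array([403., 183.])), (array([ 547.4, -186.7]), array([394., 183.])), (array([ 558.8, -151. ]), array([378., 179.])), (array([ 587.3, -115.5]), array([363., 168.]))]
```

The scoop is parked. Next the cups: first the far one at (.687,.005), with the fingers closing along x.

```bash
python3 -m creep '[[[-1,0,0,0,0.008,0,0],[-1,0.0114,-0.0533,0,0,0,0.036],[-1,0.0114,-0.0533,0,0,0,0.036],[-1,0.0114,-0.0533,0,0,0,0.036],[-1,0.0114,-0.0533,0,0,0,0.036],[-1,0.0114,-0.0533,0,0,0,0.036],[-1,0.0114,-0.0533,0,0,0,0.036],[-1,0.0114,-0.0533,0,0,0,0.036],[-1,0.0114,-0.0533,0,0,0,0.036],[-1,0.0114,-0.0533,0,0,0,0.036],[-1,0.0114,-0.0533,0,0,0,0.036],[-1,0.0114,-0.0533,0,0,0,0.036]]]' >/dev/null
python3 -m creep '[[[-1,0.0114,-0.0533,0,0,0,0.036],[-1,0.0114,-0.0533,0,0,0,0.036],[-1,0.0114,-0.0533,0,0,0,0.03],[-1,0,0,0,0,0,0],[-1,0,0,0,0,0,0]]]'|sed -n '1,3p'
cat >cups.py <<'E'
from h import *
o,R=st();print(o['joint_pos'].round(2))
def c(n,z):
    d=get_image(n);h=hsv(d);H,S,V=[h[...,i] for i in range(3)]
    m=(H>5)&(H<20)&(S>150)&(V>70)
    m=cv2.morphologyEx(m.astype(np.uint8),cv2.MORPH_OPEN,np.ones((3,3)))
    for k in cv2.findContours(m,0,2)[0]:
        if cv2.contourArea(k)<150: continue
        P=np.array([ray(d,*p,z)[:2]*1000 for p in cv2.convexHull(k)[:,0].astype(float)],np.float32)
        e=cv2.minEnclosingCircle(P);q=k[:,0]
        if e[1]<75 and -400<e[0][1]<500: print(n,"ctr",np.round(e[0]),"r",round(e[1],1),"bbox",cv2.boundingRect(k),"top row mean",)
c("top",.07);c("wrist",.07)
E
python3 cups.py
```

```text
time: 43.47
tool_pos: [0.6867, 0.0069, 0.2008]
eef_rot: [-0.0, 0.693, 0.721, 0.0]
t 43.47 tcp [0.6867 0.0069 0.2008] z [-0.     0.001 -1.   ] y [ 0.999  0.04  -0.   ] F [-0.5  0.2 -0.7] w 1.002 gf 0.0
[-0.28  0.55  0.34  1.46 -0.19  1.17  0.13]
top ctr [ 383. -316.] r 38.6 bbox (442, 239, 32, 33) top row mean
wrist ctr [565.  -4.] r 36.9 bbox (180, 174, 60, 54) top row mean
wrist ctr [686.   6.] r 32.6 bbox (288, 167, 57, 55) top row mean
```

```bash
python3 -m creep '[[[-1,0,-0.003,-0.04,0,0,0],[-1,0,0,-0.06,0,0,0],[-1,0,0,-0.06,0,0,0],[-1,0,0,-0.06,0,0,0],[-1,0,0,-0.06,0,0,0],[-1,0,0,-0.06,0,0,0],[-1,0,0,-0.06,0,0,0],[-1,0,0,-0.06,0,0,0],[-1,0,0,-0.03,0,0,0],[-1,0,0,-0.016,0,0,0],[-1,0,0,0,0,0,0],[-1,0,0,0,0,0,0]]]'|sed -n '1,5p'
python3 -m creep '[[[1,0,0,0,0,0,0],[1,0,0,0,0,0,0],[1,0,0,0,0,0,0],[1,0,0,0,0,0,0],[1,0,0,0,0,0,0],[1,0,0,0,0,0,0],[1,0,0,0,0,0,0],[1,0,0,0,0,0,0]]]' 20
python3 -m creep '[[[1,0,0,0.02,0,0,0],[1,0,0,0.05,0,0,0],[1,0,0,0.06,0,0,0],[1,0,0,0.06,0,0,0],[1,0,0,0.06,0,0,0],[1,0,0,0.06,0,0,0],[1,0,0,0.06,0,0,0],[1,0,0,0.06,0,0,0],[1,0,0,0.06,0,0,0],[1,0,0,0.02,0,0,0],[1,0,0,0,0,0,0]]]'
```

```text
time: 44.57
tool_pos: [0.6867, 0.006, 0.0497]
eef_rot: [0.0, 0.692, 0.722, -0.0]
contact_force: [0.1, -0.9, 0.3]
gripper_width: 1.0
time: 45.23
tool_pos: [0.6867, 0.0057, 0.0495]
eef_rot: [0.0, 0.692, 0.722, -0.0]
contact_force: [1.2, 0.3, 2.6]
gripper_width: 0.666
gripper_force: 20.0
time: 46.15
tool_pos: [0.687, 0.0056, 0.2046]
eef_rot: [0.001, 0.692, 0.722, 0.001]
contact_force: [0.2, -0.3, -1.8]
gripper_width: 0.669
gripper_force: 20.0
```

```bash
python3 -m creep '[[[1,-0.021,0.0235,0,0,0,0],[1,-0.042,0.0468,0,0,0,0],[1,-0.042,0.0468,0,0,0,0],[1,-0.042,0.0468,0,0,0,0],[1,-0.042,0.0468,0,0,0,0],[1,-0.042,0.0468,0,0,0,0],[1,-0.042,0.0468,0,0,0,0],[1,-0.042,0.0468,0,0,0,0],[1,-0.042,0.0468,0,0,0,0],[1,-0.042,0.0468,0,0,0,0],[1,-0.042,0.0468,0,0,0,0],[1,-0.042,0.0468,0,0,0,0]]]' >/dev/null
python3 -m creep '[[[1,-0.042,0.0468,0,0,0,0],[1,-0.042,0.0468,0,0,0,0],[1,-0.042,0.0468,0,0,0,0],[1,-0.042,0.0468,0,0,0,0],[1,-0.042,0.0468,0,0,0,0],[1,-0.042,0.0468,0,0,0,0],[1,-0.042,0.0468,0,0,0,0],[1,-0.042,0.0468,0,0,0,0],[1,-0.042,0.0468,0,0,0,0],[1,-0.042,0.0468,0,0,0,0],[1,-0.042,0.0468,0,0,0,0],[1,-0.021,0.0235,0,0,0,0]]]' |sed -n '1,3p'
python3 -m creep '[[[1,0,0,-0.04,0,0,0],[1,0,0,-0.06,0,0,0],[1,0,0,-0.06,0,0,0],[1,0,0,-0.06,0,0,0],[1,0,0,-0.06,0,0,0],[1,0,0,-0.06,0,0,0],[1,0,0,-0.06,0,0,0],[1,0,0,-0.05,0,0,0],[1,0,0,-0.03,0,0,0],[1,0,0,-0.015,0,0,0],[1,0,0,0,0,0,0],[1,0,0,0,0,0,0]]]'
python3 -c "
from h import *
st();print(get_obs()['joint_pos'].round(2))"
```

```text
time: 48.15
tool_pos: [0.3939, 0.33, 0.2012]
eef_rot: [-0.0, 0.691, 0.723, -0.001]
time: 49.15
tool_pos: [0.3967, 0.3287, 0.0541]
eef_rot: [-0.0, 0.692, 0.722, -0.0]
contact_force: [0.5, -0.8, -0.7]
gripper_width: 0.67
gripper_force: 20.0
t 49.15 tcp [0.3967 0.3287 0.0541] z [-0. -0. -1.] y [ 0.999  0.042 -0.   ] F [ 0.5 -0.8 -0.7] w 0.67 gf 20.0
[-0.88  0.43  0.16  2.01 -0.1   0.71 -0.62]
```

Lower the last 4 mm, release, lift, and go over cup B at (.563,-.010).

```bash
python3 -m creep '[[[1,0,0,-0.008,0,0,0],[1,0,0,-0.007,0,0,0],[1,0,0,0,0,0,0],[1,0,0,0,0,0,0],[-1,0,0,0,0,0,0],[-1,0,0,0,0,0,0],[-1,0,0,0,0,0,0],[-1,0,0,0,0,0,0],[-1,0,0,0,0,0,0],[-1,0,0,0,0,0,0]]]'
python3 -m creep '[[[-1,0,0,0.04,0,0,0],[-1,0,0,0.06,0,0,0],[-1,0,0,0.06,0,0,0],[-1,0,0,0.06,0,0,0],[-1,0,0,0.06,0,0,0],[-1,0,0,0.06,0,0,0],[-1,0,0,0.06,0,0,0],[-1,0,0,0.06,0,0,0],[-1,0,0,0.04,0,0,0],[-1,0.02,-0.04,0,0,0,0],[-1,0.04,-0.08,0,0,0,0],[-1,0.04,-0.08,0,0,0,0]]]' |sed -n '1,3p'
python3 -m creep '[[[-1,0.046,-0.095,0,0,0,0],[-1,0.046,-0.095,0,0,0,0],[-1,0.046,-0.095,0,0,0,0],[-1,0.046,-0.095,0,0,0,0],[-1,0.046,-0.095,0,0,0,0],[-1,0.046,-0.095,0,0,0,0],[-1,0.046,-0.095,0,0,0,0],[-1,0.046,-0.095,0,0,0,0],[-1,0.046,-0.095,0,0,0,0],[-1,0.03,-0.05,0,0,0,0],[-1,0,-0.02,0,0,0,0],[-1,0,0,0,0,0,0]]]' |sed -n '1,3p'
python3 cups.py
```

```text
time: 49.98
tool_pos: [0.3965, 0.3287, 0.0493]
eef_rot: [-0.0, 0.692, 0.722, -0.0]
contact_force: [-0.8, -0.9, -0.2]
gripper_width: 0.997
gripper_force: 0.0
time: 50.98
tool_pos: [0.4266, 0.2684, 0.1995]
eef_rot: [-0.0, 0.691, 0.722, -0.0]
time: 51.98
tool_pos: [0.5596, -0.0103, 0.1991]
eef_rot: [-0.0, 0.693, 0.721, -0.001]
t 51.98 tcp [ 0.5596 -0.0103  0.1991] z [-0.001 -0.001 -1.   ] y [ 0.999  0.04  -0.001] F [-0.4  0.5 -1.1] w 1.001 gf 0.0
[-0.37  0.33  0.41  1.8  -0.15  1.05  0.13]
top ctr [  93. -199.] r 38.7 bbox (395, 378, 32, 22) top row mean
top ctr [109. 276.] r 55.6 bbox (168, 378, 50, 22) top row mean
top ctr [119. 426.] r 34.7 bbox (108, 374, 29, 26) top row mean
top ctr [155. 218.] r 58.6 bbox (194, 352, 50, 36) top row mean
top ctr [ 179. -272.] r 45.0 bbox (422, 338, 42, 20) top row mean
top ctr [ 190. -358.] r 29.2 bbox (469, 334, 26, 20) top row mean
top ctr [266. 487.] r 46.3 bbox (73, 312, 43, 18) top row mean
top ctr [ 250. -316.] r 50.5 bbox (438, 311, 47, 11) top row mean
top ctr [ 332. -195.] r 62.0 bbox (377, 270, 56, 18) top row mean
top ctr [ 344. -273.] r 35.4 bbox (424, 267, 32, 14) top row mean
top ctr [417. 344.] r 56.2 bbox (143, 226, 40, 45) top row mean
top ctr [ 439. -301.] r 29.4 bbox (438, 218, 27, 18) top row mean
top ctr [ 492. -245.] r 36.9 bbox (412, 190, 25, 33) top row mean
top ctr [ 517. -329.] r 31.6 bbox (448, 186, 28, 19) top row mean
top ctr [ 568. -327.] r 49.3 bbox (440, 155, 43, 32) top row mean
top ctr [632. 222.] r 27.0 bbox (202, 138, 21, 21) top row mean
top ctr [764. 494.] r 36.3 bbox (84, 79, 21, 31) top row mean
top ctr [ 814. -377.] r 37.5 bbox (461, 47, 34, 25) top row mean
top ctr [889. 442.] r 28.9 bbox (106, 27, 19, 23) top row mean
wrist ctr [561.  -7.] r 32.5 bbox (290, 164, 57, 55) top row mean
```

```bash
python3 -m creep '[[[-1,0.005,0.011,-0.04,0,0,0],[-1,0,0,-0.06,0,0,0],[-1,0,0,-0.06,0,0,0],[-1,0,0,-0.06,0,0,0],[-1,0,0,-0.06,0,0,0],[-1,0,0,-0.06,0,0,0],[-1,0,0,-0.06,0,0,0],[-1,0,0,-0.05,0,0,0],[-1,0,0,-0.03,0,0,0],[-1,0,0,-0.017,0,0,0],[-1,0,0,0,0,0,0],[-1,0,0,0,0,0,0]]]'|sed -n '1,5p'
python3 -m creep '[[[1,0,0,0,0,0,0],[1,0,0,0,0,0,0],[1,0,0,0,0,0,0],[1,0,0,0,0,0,0],[1,0,0,0,0,0,0],[1,0,0,0,0,0,0],[1,0,0,0,0,0,0],[1,0,0,0,0,0,0]]]' 20
python3 -m creep '[[[1,0,0,0.02,0,0,0],[1,0,0,0.05,0,0,0],[1,0,0,0.06,0,0,0],[1,0,0,0.06,0,0,0],[1,0,0,0.06,0,0,0],[1,0,0,0.06,0,0,0],[1,0,0,0.06,0,0,0],[1,0,0,0.06,0,0,0],[1,0,0,0.06,0,0,0],[1,0,0,0.02,0,0,0],[1,0,0,0,0,0,0]]]'
python3 -m creep '[[[1,-0.012,0.025,0,0,0,0],[1,-0.025,0.051,0,0,0,0],[1,-0.025,0.051,0,0,0,0],[1,-0.025,0.051,0,0,0,0],[1,-0.025,0.051,0,0,0,0],[1,-0.025,0.051,0,0,0,0],[1,-0.025,0.051,0,0,0,0],[1,-0.025,0.051,0,0,0,0],[1,-0.025,0.051,0,0,0,0],[1,-0.025,0.051,0,0,0,0],[1,-0.025,0.051,0,0,0,0],[1,-0.025,0.051,0,0,0,0]]]' >/dev/null
python3 -m creep '[[[1,-0.025,0.051,0,0,0,0],[1,-0.025,0.051,0,0,0,0],[1,-0.025,0.051,0,0,0,0],[1,-0.025,0.051,0,0,0,0],[1,-0.025,0.051,0,0,0,0],[1,-0.025,0.051,0,0,0,0],[1,-0.025,0.051,0,0,0,0],[1,-0.025,0.051,0,0,0,0],[1,-0.025,0.051,0,0,0,0],[1,-0.022,0.045,0,0,0,0],[1,-0.012,0.025,0,0,0,0],[1,0,0.008,0,0,0,0]]]' >/dev/null
python3 -m creep '[[[1,0,0,0,0,0,0],[1,0,0,0,0,0,0],[1,0,0,0,0,0,0]]]' |sed -n '1,4p'
```

```text
time: 53.08
tool_pos: [0.5614, -0.0051, 0.0505]
eef_rot: [-0.0, 0.692, 0.722, -0.0]
contact_force: [-0.2, 0.1, -0.6]
gripper_width: 0.997
time: 53.75
tool_pos: [0.5615, -0.0055, 0.0503]
eef_rot: [0.0, 0.692, 0.722, -0.0]
contact_force: [0.4, -0.3, 2.7]
gripper_width: 0.66
gripper_force: 20.7
time: 54.67
tool_pos: [0.5618, -0.0055, 0.2045]
eef_rot: [0.001, 0.692, 0.722, 0.001]
contact_force: [-1.1, -1.0, -1.4]
gripper_width: 0.661
gripper_force: 20.7
time: 56.92
tool_pos: [0.3979, 0.3305, 0.203]
eef_rot: [0.0, 0.693, 0.721, -0.0]
contact_force: [-0.6, -0.6, -0.4]
```

```bash
python3 -m creep '[[[1,-0.005,-0.006,-0.03,0,0,0],[1,0,0,-0.05,0,0,0],[1,0,0,-0.06,0,0,0],[1,0,0,-0.06,0,0,0],[1,0,0,-0.06,0,0,0],[1,0,0,-0.05,0,0,0],[1,0,0,-0.03,0,0,0],[1,0,0,-0.02,0,0,0],[1,0,0,-0.01,0,0,0],[1,0,0,0,0,0,0],[1,0,0,0,0,0,0]]]'|sed -n '1,4p'
python3 -m creep '[[[1,0,0,-0.015,0,0,0],[1,0,0,-0.015,0,0,0],[1,0,0,-0.01,0,0,0],[1,0,0,0,0,0,0],[1,0,0,0,0,0,0]]]'|sed -n '1,4p'
python3 -m creep '[[[1,0,0,-0.01,0,0,0],[1,0,0,-0.006,0,0,0],[1,0,0,0,0,0,0],[1,0,0,0,0,0,0]]]'|sed -n '1,5p'
```

```text
time: 57.83
tool_pos: [0.3962, 0.3297, 0.0927]
eef_rot: [-0.0, 0.692, 0.722, 0.0]
contact_force: [0.4, -0.2, -0.6]
time: 58.25
tool_pos: [0.3959, 0.3295, 0.08]
eef_rot: [-0.0, 0.692, 0.722, -0.0]
contact_force: [0.2, -0.5, -0.4]
time: 58.58
tool_pos: [0.396, 0.3295, 0.0753]
eef_rot: [-0.0, 0.692, 0.722, -0.0]
contact_force: [0.7, -0.0, -1.5]
gripper_width: 0.661
```

```bash
python3 -m creep '[[[1,0,0,-0.004,0,0,0],[1,0,0,0,0,0,0],[1,0,0,0,0,0,0],[-1,0,0,0,0,0,0],[-1,0,0,0,0,0,0],[-1,0,0,0,0,0,0],[-1,0,0,0,0,0,0],[-1,0,0,0,0,0,0],[-1,0,0,0,0,0,0],[-1,0,0,0.03,0,0,0],[-1,0,0,0.04,0,0,0],[-1,0,0,0.05,0,0,0]]]'|sed -n '1,6p'
python3 -m creep '[[[-1,0,0,0.06,0,0,0],[-1,0,0,0.06,0,0,0],[-1,0,0,0.06,0,0,0],[-1,0,0,0.06,0,0,0],[-1,0,0,0.04,0,0,0],[-1,0.02,-0.04,0,0,0,0],[-1,0.03,-0.08,0,0,0,0],[-1,0.03,-0.09,0,0,0,0],[-1,0.03,-0.09,0,0,0,0],[-1,0.03,-0.09,0,0,0,0],[-1,0.02,-0.09,0,0,0,0],[-1,0.01,-0.09,0,0,0,0]]]' |sed -n '1,3p'
python3 -m creep '[[[-1,0,-0.09,0,0,0,0],[-1,0,-0.09,0,0,0,0],[-1,0,-0.09,0,0,0,0],[-1,0,-0.09,0,0,0,0],[-1,0,-0.09,0,0,0,0],[-1,0,-0.09,0,0,0,0],[-1,0,-0.09,0,0,0,0],[-1,0,-0.09,0,0,0,0],[-1,-0.02,-0.09,0,0,0,0],[-1,-0.03,-0.09,0,0,0,0],[-1,-0.03,-0.09,0,0,0,0],[-1,-0.03,-0.09,0,0,0,0]]]' |sed -n '1,3p'
python3 -m creep '[[[-1,-0.03,-0.09,0,0,0,0],[-1,-0.03,-0.09,0,0,0,0],[-1,-0.02,-0.09,0,0,0,0],[-1,-0.01,-0.08,0,0,0,0],[-1,-0.01,-0.05,0,0,0,0],[-1,0,-0.03,0,0,0,0],[-1,0,0,0,0,0,0],[-1,0,0,0,0,0,0]]]' |sed -n '1,3p'
sed -i 's/S>150/S>190/' cups.py; python3 cups.py
```

```text
time: 59.58
tool_pos: [0.3957, 0.3293, 0.1106]
eef_rot: [-0.0, 0.692, 0.722, -0.001]
contact_force: [0.1, -0.6, -0.9]
gripper_width: 1.002
gripper_force: 0.0
time: 60.58
tool_pos: [0.4474, 0.1571, 0.1949]
eef_rot: [0.0, 0.692, 0.722, 0.0]
time: 61.58
tool_pos: [0.4133, -0.1667, 0.1948]
eef_rot: [0.0, 0.692, 0.722, 0.0]
time: 62.25
tool_pos: [0.3841, -0.2939, 0.1943]
eef_rot: [-0.0, 0.692, 0.722, -0.0]
t 62.25 tcp [ 0.3841 -0.2939  0.1943] z [-0.001  0.    -1.   ] y [ 0.999  0.042 -0.001] F [-0.1 -0.9 -0.9] w 1.0 gf 0.0
[-0.02  0.21  0.7   1.99 -0.16  1.    0.79]
top ctr [395. 334.] r 32.9 bbox (150, 244, 27, 28) top row mean
top ctr [ 384. -312.] r 32.7 bbox (443, 241, 25, 28) top row mean
```

```bash
python3 -m creep '[[[-1,0,-0.035,0,0,0,0],[-1,0,-0.034,0,0,0,0],[-1,0,0,0,0,0,0],[-1,0,0,0,0,0,0]]]' |sed -n '1,3p'
sed -i 's/S>190/S>165/' cups.py; python3 cups.py | grep -v "^top"
```

```text
time: 62.68
tool_pos: [0.3841, -0.3144, 0.1941]
eef_rot: [-0.0, 0.692, 0.722, -0.0]
t 62.68 tcp [ 0.3841 -0.3144  0.1941] z [-0.001  0.    -1.   ] y [ 0.999  0.042 -0.001] F [-0.3  0.8 -0.3] w 1.002 gf 0.0
[ 0.02  0.24  0.7   1.96 -0.18  1.01  0.85]
wrist ctr [ 383. -317.] r 31.5 bbox (288, 169, 56, 52) top row mean
```

```bash
python3 -m creep '[[[-1,-0.003,-0.006,-0.04,0,0,0],[-1,0,0,-0.06,0,0,0],[-1,0,0,-0.06,0,0,0],[-1,0,0,-0.06,0,0,0],[-1,0,0,-0.06,0,0,0],[-1,0,0,-0.06,0,0,0],[-1,0,0,-0.06,0,0,0],[-1,0,0,-0.045,0,0,0],[-1,0,0,-0.025,0,0,0],[-1,0,0,-0.012,0,0,0],[-1,0,0,0,0,0,0],[-1,0,0,0,0,0,0]]]'|sed -n '1,4p'
python3 -m creep '[[[1,0,0,0,0,0,0],[1,0,0,0,0,0,0],[1,0,0,0,0,0,0],[1,0,0,0,0,0,0],[1,0,0,0,0,0,0],[1,0,0,0,0,0,0],[1,0,0,0,0,0,0],[1,0,0,0,0,0,0]]]' 20
python3 -m creep '[[[1,0,0,0.02,0,0,0],[1,0,0,0.05,0,0,0],[1,0,0,0.06,0,0,0],[1,0,0,0.06,0,0,0],[1,0,0,0.06,0,0,0],[1,0,0,0.06,0,0,0],[1,0,0,0.06,0,0,0],[1,0,0,0.06,0,0,0],[1,0,0,0.06,0,0,0],[1,0,0,0.02,0,0,0],[1,0,0,0,0,0,0]]]'
python3 -m creep '[[[1,0.01,0.03,0,0,0,0],[1,0.03,0.06,0,0,0,0],[1,0.03,0.07,0,0,0,0],[1,0.03,0.07,0,0,0,0],[1,0.03,0.07,0,0,0,0],[1,0.03,0.07,0,0,0,0],[1,0.03,0.07,0,0,0,0],[1,0.02,0.07,0,0,0,0],[1,0,0.07,0,0,0,0],[1,0,0.07,0,0,0,0],[1,0,0.07,0,0,0,0],[1,0,0.07,0,0,0,0]]]' |sed -n '1,3p'
python3 -m creep '[[[1,0,0.07,0,0,0,0],[1,0,0.07,0,0,0,0],[1,0,0.07,0,0,0,0],[1,0,0.07,0,0,0,0],[1,0,0.07,0,0,0,0],[1,0,0.07,0,0,0,0],[1,0,0.07,0,0,0,0],[1,-0.02,0.07,0,0,0,0],[1,-0.02,0.07,0,0,0,0],[1,-0.02,0.07,0,0,0,0],[1,-0.02,0.07,0,0,0,0],[1,-0.02,0.07,0,0,0,0]]]' |sed -n '1,3p'
```

```text
time: 63.78
tool_pos: [0.3834, -0.3169, 0.0501]
eef_rot: [0.0, 0.692, 0.722, -0.0]
contact_force: [1.1, -0.1, 0.7]
time: 64.45
tool_pos: [0.3832, -0.317, 0.0497]
eef_rot: [0.0, 0.692, 0.722, -0.0]
contact_force: [-0.4, 1.2, 5.1]
gripper_width: 0.666
gripper_force: 20.0
time: 65.37
tool_pos: [0.3835, -0.3172, 0.2037]
eef_rot: [0.001, 0.692, 0.722, 0.0]
contact_force: [0.4, -0.1, -1.1]
gripper_width: 0.667
gripper_force: 20.0
time: 66.37
tool_pos: [0.4452, -0.0782, 0.2013]
eef_rot: [-0.001, 0.692, 0.722, -0.001]
time: 67.37
tool_pos: [0.4146, 0.1733, 0.2013]
eef_rot: [-0.0, 0.692, 0.722, -0.001]
```

```bash
python3 -m creep '[[[1,-0.01,0.07,0,0,0,0],[1,-0.01,0.07,0,0,0,0],[1,-0.01,0.07,0,0,0,0],[1,-0.01,0.07,0,0,0,0],[1,-0.01,0.07,0,0,0,0],[1,-0.01,0.06,0,0,0,0],[1,0,0.05,0,0,0,0],[1,0,0.03,0,0,0,0],[1,0,0.015,0,0,0,0],[1,0,0,0,0,0,0],[1,0,0,0,0,0,0],[1,0,0,0,0,0,0]]]' |sed -n '1,3p'
```

```text
time: 68.37
tool_pos: [0.3984, 0.3227, 0.2025]
eef_rot: [0.0, 0.693, 0.721, -0.0]
```

```bash
python3 -m creep '[[[1,-0.007,0.021,-0.02,0,0,0],[1,0,0,-0.04,0,0,0],[1,0,0,-0.06,0,0,0],[1,0,0,-0.06,0,0,0],[1,0,0,-0.05,0,0,0],[1,0,0,-0.03,0,0,0],[1,0,0,-0.02,0,0,0],[1,0,0,-0.01,0,0,0],[1,0,0,0,0,0,0],[1,0,0,0,0,0,0]]]'|sed -n '1,4p'
python3 -m creep '[[[1,0,0,-0.015,0,0,0],[1,0,0,-0.015,0,0,0],[1,0,0,-0.01,0,0,0],[1,0,0,0,0,0,0],[1,0,0,0,0,0,0]]]'|sed -n '1,4p'
```

```text
time: 69.2
tool_pos: [0.3962, 0.3301, 0.1161]
eef_rot: [-0.0, 0.692, 0.722, 0.0]
contact_force: [-0.3, 0.1, -1.5]
time: 69.62
tool_pos: [0.3959, 0.3298, 0.1034]
eef_rot: [-0.0, 0.692, 0.722, -0.0]
contact_force: [0.3, -0.3, -0.5]
```

Down another 5 mm to seat it, then release, retreat and check.

```bash
python3 -m creep '[[[1,0,0,-0.009,0,0,0],[1,0,0,-0.007,0,0,0],[1,0,0,-0.004,0,0,0],[1,0,0,0,0,0,0],[1,0,0,0,0,0,0]]]'|sed -n '1,5p'
python3 -m creep '[[[-1,0,0,0,0,0,0],[-1,0,0,0,0,0,0],[-1,0,0,0,0,0,0],[-1,0,0,0,0,0,0],[-1,0,0,0,0,0,0],[-1,0,0,0,0,0,0],[-1,0,0,0.03,0,0,0],[-1,0,0,0.05,0,0,0],[-1,0,0,0.06,0,0,0],[-1,0,0,0.06,0,0,0],[-1,0,0,0.06,0,0,0],[-1,0,0,0.06,0,0,0]]]'|sed -n '1,5p'
python3 -m creep '[[[-1,0,0,0.06,0,0,0],[-1,0.01,-0.05,0.02,0,0,0],[-1,0.02,-0.1,0,0,0,0],[-1,0.02,-0.1,0,0,0,0],[-1,0.02,-0.1,0,0,0,0],[-1,0.02,-0.1,0,0,0,0],[-1,0.02,-0.1,0,0,0,0],[-1,0.02,-0.1,0,0,0,0],[-1,0.02,-0.1,0,0,0,0],[-1,0.01,-0.05,0,0,0,0],[-1,0,0,0,0,0,0],[-1,0,0,0,0,0,0]]]'|sed -n '1,5p'
python3 - <<'E'
from h import *
st()
T=get_image("top");Sc=get_image("scene")
def om(d):
    h=hsv(d);H,S,V=[h[...,i] for i in range(3)];m=((H>5)&(H<20)&(S>180)&(V>60)).astype(np.uint8)
    return cv2.morphologyEx(m,cv2.MORPH_OPEN,np.ones((3,3)))
for n,d in(("top",T),("scene",Sc)):
    for k in cv2.findContours(om(d),0,2)[0]:
        if cv2.contourArea(k)<150:continue
        x,y,w,hh=cv2.boundingRect(k);print(n,(x,y,w,hh),"topz.118",ray(d,x+w/2,y+hh/2,.118).round(3))
def pr(d,X):
    c=np.array(d["R"])@X+np.array(d["t"]);return (d["fx"]*c[0]/c[2]+d["cx"],d["fy"]*c[1]/c[2]+d["cy"])
for z,r in((.118,.032),(0,.0185)):
    print("expect scene",z,[np.round(pr(Sc,np.array([.3965+dx,.329+dy,z])),1) for dx,dy in((r,0),(-r,0),(0,r),(0,-r))])
h=hsv(T);H,S,V=[h[...,i] for i in range(3)]
m=(S<60)&(V>100);m[:150]=0;m[228:]=0;m[:,:125]=0;m[:,200:]=0
print("scoop",rect(T,m,.03,50))
red=((H<6)|(H>172))&(S>120)&(V>70)
print("red",[(b[0],b[3]) for b in rect(T,red[:260],.02,2) if b[0][1]<450])
E
```

```text
time: 70.03
tool_pos: [0.3963, 0.3301, 0.098]
eef_rot: [-0.0, 0.692, 0.722, 0.0]
contact_force: [-1.2, -1.9, 6.4]
gripper_width: 0.668
time: 71.03
tool_pos: [0.396, 0.3298, 0.1952]
eef_rot: [-0.0, 0.692, 0.722, -0.0]
contact_force: [-0.3, -0.6, 1.2]
gripper_width: 1.003
time: 72.03
tool_pos: [0.4439, 0.0891, 0.2178]
eef_rot: [-0.0, 0.693, 0.721, -0.0]
contact_force: [-0.6, 1.2, 0.4]
gripper_width: 1.001
t 72.03 tcp [0.4439 0.0891 0.2178] z [-0.  0. -1.] y [ 0.999  0.04  -0.   ] F [-0.6  1.2  0.4] w 1.001 gf 0.0
top (144, 244, 36, 30) topz.118 [0.395 0.322 0.118]
scene (425, 143, 25, 42) topz.118 [0.476 0.309 0.118]
expect scene 0.118 [array([440.2, 154.4]), array([434.4, 142.6]), array([448.4, 147.8]), array([426.1, 149. ])]
expect scene 0 [array([433.8, 186.1]), array([430.6, 178.9]), array([438.3, 182.1]), array([426.1, 182.8])]
scoop [(array([549.9, 400.3]), array([13.8, 96.8]), 88.5, array([140., 184.])), (array([545.8, 350.6]), array([106.5,  85. ]), 5.6, array([162., 189.]))]
red [(array([ 374.7, -199.2]), array([404., 258.])), (array([ 515.7, -111.3]), array([362., 198.])), (array([ 522.4, -143.4]), array([375., 196.])), (array([537., -98.]), array([356., 189.])), (array([ 548. , -206.5]), array([403., 183.])), (array([ 547.4, -186.7]), array([394., 183.])), (array([ 558.8, -151. ]), array([378., 179.])), (array([ 587.3, -115.5]), array([363., 168.])), (array([596.4, 375. ]), array([153., 169.]))]
```

```bash
python3 -c "
from cell import hand_in;print(hand_in())"
```

```text
the job is handed in; nothing more can be done
None
```

The job is handed in, but the hand-in gave no verdict; my last measurements show all 7 fuses in the blue bin, the scoop parked on the yellow-bordered rectangle, and the 3 cups nested on the green spot.

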